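Square up a column of gift cartons in the tip-up squaring tray

ROBOT

A 6-joint arm with a two-finger parallel gripper is mounted at the origin on the work surface. World frame = base frame: x ahead of the robot, y to its left, z up, the work surface at z = 0. Lengths are in mm, angles in degrees, forces in N, time in s.
With the tool pointing down it reaches from about 300 to 850 mm from the base axis. Payload 4.2 kg.
Tool frame: the origin (TCP) lies at the very end of the fingers, on their centre line; the grasp point (between the pads) lies 19 mm behind it; z points along the fingers, y is the line along which they close (so a half turn about z gives the same grasp; the last joint's range is limited). The gripper opens to 91 mm and grips with 3 to 60 N. Pads are 32 mm wide; open, the fingers measure 118 mm over their backs; the gripper's body (76 mm by 178 mm) begins 60 mm behind the grasp point.
Start: joints at [63.14, 18.312, 89.639, -0, 72.044, -1.146], TCP at [249.488, 518.072, 213.976] pointing down, gripper open.
Joint ranges: [-177.97, 177.97], [-48.28, 115.42], [12.27, 149.76], [-77.06, 257.06], [2.81, 150.46], [-146.56, 146.56]. Speed limits (degrees/s): [147.25, 147.25, 180, 180, 180, 180].

INTERFACE

Orientations are given as [roll, pitch, yaw] about the fixed x, y, z axes, in that order (R = Rz(yaw) Ry(pitch) Rx(roll)).
In Python, from workcell import env, grab_frame gives the robot as it stands. The module is installed in compiled form; this text tells all that it offers.
- The arm moves only by the tool move_arm, never from a script. Its argument "plan" is a list of rows, each an object of numbers: "tx", "ty", "tz": the shift along the tool's x, y, z in cm; "wx", "wy", "wz": the turn, a rotation vector about the tool's x, y, z in rad. In form: [{"tx": .., "ty": .., "tz": .., "wx": .., "wy": .., "wz": ..}, ...]. A call has 1 to 12 rows; each row shifts and turns the commanded pose from where the row before left it, along the tool's axes as they then stand; what a row does not reach is not made up. A row lasts 1/12 s, in which the tool goes at most 41.7 mm and 7.16 degrees, less where a joint would pass 70% of its speed; a pose out of reach is approached as far as the arm can. A call is refused whole if a number of a shift passes 4.17 or a number of a turn 0.125, either way. A call with a gripper value outside its range is refused whole. "gripper" is the finger opening in cm, from 0 to 9.12, set as the call begins (left out, the last holds). The fingers move at their own pace and stop on an object; "force" is the grip in N (left out, the last holds). Time passes only in rows, so rows that do not move let the fingers close. It gives the time, the measured TCP pose, the force, the opening and the grip force at its end, in the units of the state.
- env.state(): the state, without advancing time (a new reading comes with each control period).
- grab_frame(name): name is "scene" or "top" or "wrist"; returns a dict with "color" (400x640x3 uint8, red, green, blue), "vfov" (degrees; the focal length in pixels is half the picture's height over the tangent of half this angle, whatever the lens; pixels are square), "cx", "cy" (the principal point, pixels), "view" (4x4, takes a point from world to camera coordinates). Camera axes: x right, y up, looking along -z (the intrinsics and any distortion apply to the point x, -y, -z); pixel columns grow to the right and rows downward; lengths in mm; the calibration is good to about 2 mm. A picture is of the moment at which its call begins. There is no depth.
- env.job_done(): hands the job in; it is judged then, once.
The state is a dict: "time_s": time; "qpos": joint angles; "qvel": joint speeds; "effort": joint torques, N m; "ee_pos": TCP position; "ee_rot": TCP orientation; "force": force on the tool from outside, world axes, zero at the start; "torque": the same for the moment, N m; "gripper_width": finger opening in mm; "gripper_force": force on a finger pad.
Only numpy, scipy, OpenCV 4.12 (cv2) and the standard library are available. Lean on these libraries where they do the work, as an engineer would, in place of code of your own. Each camera call takes 0.05 s, during which the arm holds its last target. There are 200 camera calls.

TASK

Take the blush gift carton from the sloping chute and set it, without dropping it, flat and squarely on top of the two blush cartons in the squaring tray, label up. Then lift the tray by its orange bar to a tilt of 30 degrees (never past 40) and hold it there for two seconds so that the whole column slides up flush against the fence, lower it gently until it lies level again, and let go. Leave the teal carton and everything else on the table where they are.

Things in the scene. Friction and masses are not known exactly. Their poses are not given: they have to be found in the camera images.
- carton_a: Blush pink closed gift carton, 110 (its x) x 64 (y) x 38 mm (z, up), about 0.18 kg (varies), slippery; white label on top; origin at the centre of its underside. Lies on the tray floor, the bottom of the column, some 40 to 60 mm off the fence and slightly skew at the start. Cartons slide on the tray at about 6 degrees of tilt, on each other at about 10.
- carton_b: Blush pink closed gift carton, 110 (its x) x 64 (y) x 38 mm (z, up), about 0.18 kg (varies), slippery; white label on top; origin at the centre of its underside. Lies on carton_a, at the start a few mm farther from the fence and a little skew.
- carton_c: Blush pink closed gift carton, 110 (its x) x 64 (y) x 38 mm (z, up), about 0.18 kg (varies), slippery; white label on top; origin at the centre of its underside. The one to add: in one lane of the chute, sloping 30 degrees down away from the robot (x points down the slope, y is level), low end on a 14 mm lip; sides free to grip across 64 mm, square to the slope, 30 mm from a 12 mm high divider.
- carton_teal: Dark teal closed gift carton, 110 (its x) x 64 (y) x 38 mm (z, up), about 0.18 kg (varies), slippery; white label on top; origin at the centre of its underside. Lies in the other lane of the chute; to be left alone.
- chute: Plywood pick chute, 270 mm wide, 170 mm deep, fixed: a board sloping 30 degrees, high side towards the robot (its x points away, to the low side), two lanes 130 mm apart centre to centre (lane centres at y = +65 and -65 mm in its frame). Board surface 35 mm above the table at the lip and about 113 mm at the top. Origin under the middle of it on the table, y along its width.
- tray (a joint): Tilt of the squaring tray, radians: 0 = lying level on its rest, grows as the orange bar is lifted (0.52 = 30 degrees; end stop at 1.0). The hinge has slight friction and the tray falls back if let go; the loaded tray (0.6 kg and the cartons) needs about 5 to 7 N upwards at the bar.
- hinge (a point): A point on the tray's hinge line, at its middle, 22 mm above the table. The hinge line is this frame's x axis (level); y points from the hinge across the tray floor to the bar, z out of the tray floor; the frame tilts with the tray. The tray turns about +x.
- bar (a point): Middle of the tray's orange lifting bar: round, 12 mm thick, parallel to the hinge line, free for 115 mm between two 12 mm square posts, 210 mm (y) and 126 mm (z) from the hinge point in its frame, so 148 mm above the table when level. Can be pinched from above; it turns within the fingers as the tray tilts.
- fence_foot (a point): Foot of the fence: mid-length of its inner face at the tray floor, 8 mm (y) and 8 mm (z) from the hinge point; its axes are those of hinge. The fence, an aluminium wall 100 mm high, is the plane y = 0 here; the tray floor (170 mm along x, bright aluminium, 10 mm rims at its two ends) is z = 0, 30 mm above the table when level. A carton flush with the fence has its origin at y = 32 mm.
- dropper: Amber dropper bottle with black cap, 32 mm diameter, 95 mm high, loose; origin under its centre. Bystander.
- sticker_roll: White roll of stickers, 90 mm diameter, 50 mm high, lying flat with its hole upward, loose; origin under its centre. Bystander.
- canister: Pale pink paper canister, 74 mm diameter, 110 mm high, loose; origin under its centre. Bystander.
- tall_carton: Dark teal upright carton, 50 x 50 x 150 mm high, loose; origin under its centre. Bystander.
- candle_tin: Brass candle tin, 64 mm diameter, 40 mm high, loose; origin under its centre. Bystander.
- note_block: White block of note paper, 90 x 90 x 30 mm, loose; origin under its centre. Bystander.

How it is judged:
By the outcome, as a careful person would: the job done as asked, in the order asked, and still so for the second after the job is handed in, with the robot touching nothing.
It also fails if it takes over 64 s, if anything falls off the work surface, if the arm or the gripper's body presses on something with over 40 N, if the wrist force passes 120 N, or if a joint passes its speed limit or range.

## Working session

There is one attempt and no reset: what is moved stays moved. The work goes in short steps, Python scripts to look and compute and a tool call to move; the robot and the scene stay as the last step left them, time stands still between calls to the robot, and variables do not carry over. Pictures are saved under pics/ and viewed, at most 13 in all, crops included, and the job is handed in when it is done.

Besides the shell and the picture viewer there is one more tool, called after "Emit:" as a command line: name --argument value ..., lists and objects as JSON in quotes. move_arm: Moves the arm, as the interface text tells. Its arguments: {"type":"object","properties":{"plan":{"type":"array","items":{"type":"object","properties":{"tx":{"type":"number"},"ty":{"type":"number"},"tz":{"type":"number"},"wx":{"type":"number"},"wy":{"type":"number"},"wz":{"type":"number"}}}},"gripper":{"type":"number"},"force":{"type":"number"}},"required":["plan"]}

```bash
mkdir -p pics; cat > h.py <<'E'
import numpy as np, cv2
from workcell import env, grab_frame
def proj_info(f):
    h,w=f["color"].shape[:2]; fl=h/2/np.tan(np.radians(f["vfov"])/2)
    return fl,f["cx"],f["cy"],np.array(f["view"])
def ray(f,u,v):
    fl,cx,cy,V=proj_info(f); d=np.array([(u-cx)/fl,-(v-cy)/fl,-1.]); R=V[:3,:3]
    return -R.T@V[:3,3], R.T@d
def onz(f,u,v,z):
    o,d=ray(f,u,v); return o+d*(z-o[2])/d[2]
def px(f,p):
    fl,cx,cy,V=proj_info(f); c=V[:3,:3]@np.array(p,float)+V[:3,3]
    return cx+fl*c[0]/-c[2], cy-fl*c[1]/-c[2]
def tri(f1,p1,f2,p2):
    o1,d1=ray(f1,*p1);o2,d2=ray(f2,*p2);A=np.stack([d1,-d2],1)
    s=np.linalg.lstsq(A,o2-o1,rcond=None)[0];a=o1+s[0]*d1;b=o2+s[1]*d2
    return (a+b)/2,np.linalg.norm(a-b)
E
python3 - <<'E'
from h import *
import pickle
fs={}
for n in("scene","top","wrist"):
    f=grab_frame(n);fs[n]=f;cv2.imwrite(f"pics/{n}0.png",f["color"][...,::-1])
    print(n,{k:(v if k!="view" else 0) for k,v in f.items() if k!="color"},ray(f,320,200)[0].round())
pickle.dump(fs,open("f0.pkl","wb"))
E
```

```text
scene {'vfov': 45.12131231483862, 'cx': 322.55659890154135, 'cy': 193.49733527747952, 'view': 0} [1717.  551.  943.]
top {'vfov': 43.08535085570435, 'cx': 308.6401129690559, 'cy': 206.54471259309094, 'view': 0} [ 328.  -14. 1551.]
wrist {'vfov': 65.18809836275298, 'cx': 318.9740485933131, 'cy': 196.14318866603247, 'view': 0} [191. 547. 387.]
```

View pics/scene0.png

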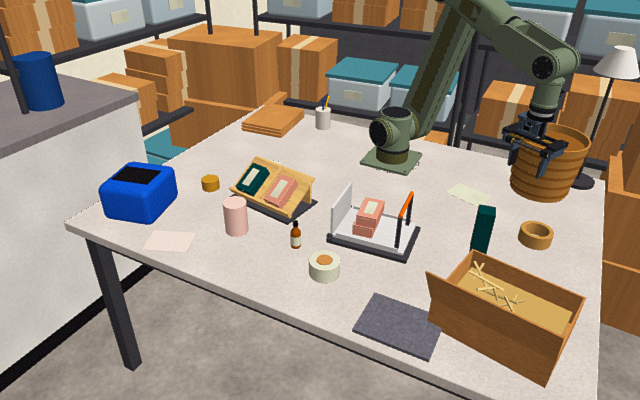

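View pics/top0.png

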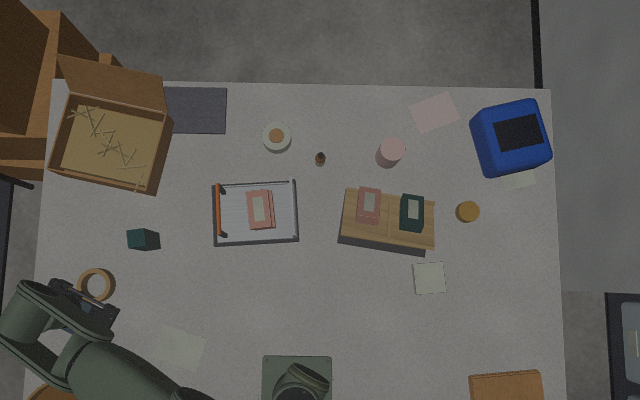

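The scene picture shows the chute at about (275,188), the pink carton in its near lane at (282,190), and the tray with its column at (370,217). The orange bar is at (405,205). In the top view, carton_c is at (369,205), teal at (412,212), the column at (260,209) and the bar at (218,209).

```bash
python3 - <<'E'
from h import *
import pickle
fs=pickle.load(open("f0.pkl","rb"))
def comps(n,name,m,amin):
    k,l,st,c=cv2.connectedComponentsWithStats(m.astype(np.uint8))
    for i in range(1,k):
        if st[i,4]>=amin:
            pts=np.argwhere(l==i)[:,::-1].astype(np.float32); r=cv2.minAreaRect(pts)
            print(n,name,st[i].tolist(),c[i].round(1),[tuple(np.round(q,1)) for q in cv2.boxPoints(r)])
for n in("top","scene"):
    hsv=cv2.cvtColor(fs[n]["color"],cv2.COLOR_RGB2HSV).astype(int);H,S,V=hsv[...,0],hsv[...,1],hsv[...,2]
    comps(n,"pink",((H<8)|(H>170))&(S>60)&(V>90),60)
    comps(n,"orange",(H>=6)&(H<14)&(S>190)&(V>120),40)
    comps(n,"teal",(H>80)&(H<100)&(S>100)&(V<110),100)
t=fs["top"]
for p in[(213,185),(296,180),(298,240),(214,243)]:print("tray0",onz(t,*p,10).round())
for p in[(345,188),(435,201),(424,254),(338,243)]:print("chute",onz(t,*p,30).round())
c=cv2.resize(t["color"][170:265,200:450],None,fx=3.2,fy=3.2,interpolation=cv2.INTER_CUBIC)
cv2.imwrite("pics/topc.png",c[...,::-1])
E
```

```text
top pink [246, 190, 29, 39, 370] [260.4 208.1] [(np.float32(245.6), np.float32(191.3)), (np.float32(270.7), np.float32(188.7)), (np.float32(274.6), np.float32(225.8)), (np.float32(249.5), np.float32(228.5))]
top pink [356, 192, 24, 33, 271] [367.5 210.5] [(np.float32(355.3), np.float32(222.5)), (np.float32(358.7), np.float32(191.4)), (np.float32(380.7), np.float32(193.9)), (np.float32(377.2), np.float32(224.9))]
scene pink [264, 175, 34, 33, 180] [282.3 193.5] [(np.float32(262.9), np.float32(198.6)), (np.float32(281.4), np.float32(170.9)), (np.float32(298.7), np.float32(182.5)), (np.float32(280.2), np.float32(210.2))]
scene pink [223, 204, 25, 33, 393] [235.4 220. ] [(np.float32(223.0), np.float32(205.0)), (np.float32(245.9), np.float32(203.6)), (np.float32(247.9), np.float32(235.4)), (np.float32(225.0), np.float32(236.8))]
scene pink [352, 215, 28, 23, 279] [364.6 227. ] [(np.float32(351.2), np.float32(233.8)), (np.float32(355.3), np.float32(213.7)), (np.float32(379.3), np.float32(218.5)), (np.float32(375.3), np.float32(238.7))]
scene orange [399, 192, 14, 26, 82] [405.3 205.1] [(np
[... 681 characters left out ...]
3.4)), (np.float32(382.2), np.float32(81.5)), (np.float32(381.8), np.float32(84.3))]
scene teal [236, 163, 33, 33, 431] [253.6 179.9] [(np.float32(235.3), np.float32(186.3)), (np.float32(254.4), np.float32(160.2)), (np.float32(270.3), np.float32(171.9)), (np.float32(251.2), np.float32(197.9))]
scene teal [471, 205, 25, 48, 763] [482.9 227.7] [(np.float32(469.4), np.float32(248.7)), (np.float32(479.5), np.float32(203.7)), (np.float32(496.7), np.float32(207.6)), (np.float32(486.5), np.float32(252.6))]
tray0 [611. 269.  10.]
tray0 [632.  13.  10.]
tray0 [446.   3.  10.]
tray0 [432. 257.  10.]
chute [ 606. -137.   30.]
chute [ 572. -412.   30.]
chute [ 410. -376.   30.]
chute [ 438. -118.   30.]
```

View pics/topc.png

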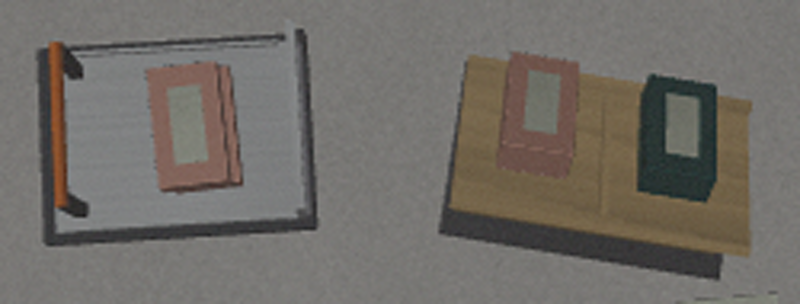

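The crop shows carton_c's label centred near top-view pixel (370,202), carton_b's label near (258,209), and the bar along column 218, rows 183–234. I'll get rough positions from these, then refine them with the wrist camera.

```bash
cat >> h.py <<'E'
from scipy.spatial.transform import Rotation as Rn
def tool():
    s=env.state(); return s,np.array(s["ee_pos"]),Rn.from_euler("xyz",s["ee_rot"],degrees=True)
def go(p1,R1,n,p0=None,R0=None):
    if p0 is None: s,p0,R0=tool()
    w=(R0.inv()*R1).as_rotvec()/n; Rc=R0; out=[]
    for i in range(n):
        t=Rc.inv().apply((np.array(p1)-p0)/n)/10; out.append((*t.round(2),*w.round(4))); Rc=Rc*Rn.from_rotvec(w)
    for o in (out if np.abs(w).max()>.002 else out[:1]): print(o)
E
python3 - <<'E'
from h import *
import pickle
fs=pickle.load(open("f0.pkl","rb"));t=fs["top"]
s,p,R=tool();print(s["ee_rot"],"\n",R.as_matrix().round(3),p, s["qpos"])
C=lambda u,v:(u/3.2+200-.34,v/3.2+170-.34)
a,b=onz(t,*C(57,44),148),onz(t,*C(60,206),148);print("bar",a.round(),b.round())
print("labelb",onz(t,*C(187,124),106).round())
for q in[(146,68),(215,62),(230,186),(160,190)]:print(" b",onz(t,*C(*q),106).round())
l=[onz(t,*C(*q),35) for q in[(468,55),(752,102)]];print("lip",[x.round() for x in l])
u=[onz(t,*C(*q),113) for q in[(450,208),(748,255)]];print("top",[x.round() for x in u])
print("labelc",onz(t,*C(543,104),115).round())
w=fs["wrist"];V=np.array(w["view"]);print("cam in tool",R.inv().apply(ray(w,0,0)[0]-p).round(1),"\n",(R.as_matrix().T@V[:3,:3].T).round(3))
E
```

```text
[-1.79925679e+02 -1.07115382e-03  1.54285414e+02] 
 [[-0.901  0.434 -0.001]
 [ 0.434  0.901 -0.001]
 [ 0.    -0.001 -1.   ]] [249.32404709 517.72950786 213.33447197] [ 6.31393594e+01  1.83422911e+01  8.96886272e+01 -4.36844923e-04
  7.20434094e+01 -1.14592030e+00]
bar [590. 231. 148.] [448. 222. 148.]
labelb [527. 118. 106.]
 b [578. 157. 106.]
 b [584.  95. 106.]
 b [472.  78. 106.]
 b [467. 141. 106.]
lip [array([ 609., -140.,   35.]), array([ 569., -410.,   35.])]
top [array([ 456., -118.,  113.]), array([ 419., -383.,  113.])]
labelc [ 551. -201.  115.]
cam in tool [  65.5    0.7 -173.4] 
 [[-0.     0.972  0.237]
 [ 1.     0.     0.001]
 [ 0.001  0.237 -0.972]]
```

```bash
python3 - <<'E'
from h import *
go([480,-40,300],Rn.from_euler("xyz",[180,0,180],degrees=True),18)
E
```

```text
(np.float64(-2.5), np.float64(-2.24), np.float64(-0.48), np.float64(-0.0001), np.float64(-0.0), np.float64(-0.0249))
(np.float64(-2.44), np.float64(-2.3), np.float64(-0.48), np.float64(-0.0001), np.float64(-0.0), np.float64(-0.0249))
(np.float64(-2.38), np.float64(-2.36), np.float64(-0.48), np.float64(-0.0001), np.float64(-0.0), np.float64(-0.0249))
(np.float64(-2.32), np.float64(-2.42), np.float64(-0.48), np.float64(-0.0001), np.float64(-0.0), np.float64(-0.0249))
(np.float64(-2.26), np.float64(-2.47), np.float64(-0.48), np.float64(-0.0001), np.float64(-0.0), np.float64(-0.0249))
(np.float64(-2.2), np.float64(-2.53), np.float64(-0.48), np.float64(-0.0001), np.float64(-0.0), np.float64(-0.0249))
(np.float64(-2.14), np.float64(-2.58), np.float64(-0.48), np.float64(-0.0001), np.float64(-0.0), np.float64(-0.0249))
(np.float64(-2.07), np.float64(-2.64), np.float64(-0.48), np.float64(-0.0001), np.float64(-0.0), np.float64(-0.0249))
(np.float64(-2.01), np.float64(-2.69), np.float64(-0.48), np.float64(-0.0001), np.float64(-0.0), np.float64(-0.0249))
(np.float64(-1.94), np.float64(-2.74), np
[... 319 characters left out ...]
at64(-1.73), np.float64(-2.87), np.float64(-0.48), np.float64(-0.0001), np.float64(-0.0), np.float64(-0.0249))
(np.float64(-1.66), np.float64(-2.92), np.float64(-0.48), np.float64(-0.0001), np.float64(-0.0), np.float64(-0.0249))
(np.float64(-1.58), np.float64(-2.96), np.float64(-0.48), np.float64(-0.0001), np.float64(-0.0), np.float64(-0.0249))
(np.float64(-1.51), np.float64(-2.99), np.float64(-0.48), np.float64(-0.0001), np.float64(-0.0), np.float64(-0.0249))
(np.float64(-1.43), np.float64(-3.03), np.float64(-0.48), np.float64(-0.0001), np.float64(-0.0), np.float64(-0.0249))
(np.float64(-1.36), np.float64(-3.07), np.float64(-0.48), np.float64(-0.0001), np.float64(-0.0), np.float64(-0.0249))
```

Emit:
move_arm --plan '[{"tx":-2.5,"ty":-2.24,"tz":-0.48,"wz":-0.025},{"tx":-2.44,"ty":-2.3,"tz":-0.48,"wz":-0.025},{"tx":-2.38,"ty":-2.36,"tz":-0.48,"wz":-0.025},{"tx":-2.32,"ty":-2.42,"tz":-0.48,"wz":-0.025},{"tx":-2.26,"ty":-2.47,"tz":-0.48,"wz":-0.025},{"tx":-2.2,"ty":-2.53,"tz":-0.48,"wz":-0.025},{"tx":-2.14,"ty":-2.58,"tz":-0.48,"wz":-0.025},{"tx":-2.07,"ty":-2.64,"tz":-0.48,"wz":-0.025},{"tx":-2.0,"ty":-2.7,"tz":-0.48,"wz":-0.025}]'

```text
schema error: expected keys tx, ty, tz, wx, wy, wz
```

Emit:
move_arm --plan '[{"tx":-1.94,"ty":-2.74,"tz":-0.48,"wz":-0.025},{"tx":-1.87,"ty":-2.78,"tz":-0.48,"wz":-0.025},{"tx":-1.8,"ty":-2.83,"tz":-0.48,"wz":-0.025},{"tx":-1.73,"ty":-2.87,"tz":-0.48,"wz":-0.025},{"tx":-1.66,"ty":-2.92,"tz":-0.48,"wz":-0.025},{"tx":-1.58,"ty":-2.96,"tz":-0.48,"wz":-0.025},{"tx":-1.5,"ty":-3.0,"tz":-0.48,"wz":-0.025},{"tx":-1.43,"ty":-3.03,"tz":-0.48,"wz":-0.025},{"tx":-1.36,"ty":-3.07,"tz":-0.48,"wz":-0.025},{},{}]'

```text
schema error: expected keys tx, ty, tz, wx, wy, wz
```

```bash
python3 - <<'E'
from h import *
import pickle
f=grab_frame("wrist");pickle.dump((f,env.state()),open("f1.pkl","wb"));cv2.imwrite("pics/w1.png",f["color"][...,::-1])
s=env.state();print(s["time_s"],s["ee_pos"],s["ee_rot"],s["qpos"])
E
```

```text
0.2 [249.35616496 517.793886   213.45002442] [-1.79938995e+02 -6.88440538e-04  1.54286058e+02] [ 6.31394710e+01  1.83376369e+01  8.96784662e+01 -5.59697635e-04
  7.20449039e+01 -1.14641437e+00]
```

View pics/w1.png

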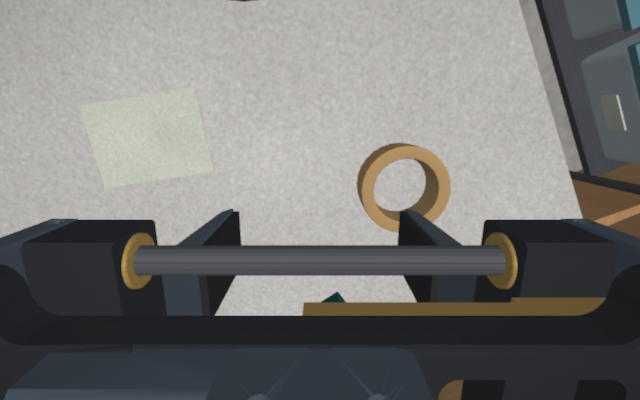

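The start-pose wrist picture shows only the fingers in rows 210 and below, with free table above them, so I need to hover about 100 mm farther out. The moves were refused because every row needs all six keys, so I'll re-plan to (600,-40,300).

```bash
sed -i 's/print(o)$/print(*[float(x) for x in o])/' h.py; python3 - <<'E'
from h import *
go([600,-40,300],Rn.from_euler("xyz",[180,0,180],degrees=True),20)
E
```

```text
-2.79 -1.75 -0.43 -0.0001 -0.0 -0.0224
-2.75 -1.81 -0.43 -0.0001 -0.0 -0.0224
-2.71 -1.88 -0.43 -0.0001 -0.0 -0.0224
-2.67 -1.94 -0.43 -0.0001 -0.0 -0.0224
-2.62 -2.0 -0.43 -0.0001 -0.0 -0.0224
-2.58 -2.05 -0.43 -0.0001 -0.0 -0.0224
-2.53 -2.11 -0.43 -0.0001 -0.0 -0.0224
-2.48 -2.17 -0.43 -0.0001 -0.0 -0.0224
-2.43 -2.22 -0.43 -0.0001 -0.0 -0.0224
-2.38 -2.28 -0.43 -0.0001 -0.0 -0.0224
-2.33 -2.33 -0.43 -0.0001 -0.0 -0.0224
-2.28 -2.38 -0.43 -0.0001 -0.0 -0.0224
-2.22 -2.43 -0.43 -0.0001 -0.0 -0.0224
-2.17 -2.48 -0.43 -0.0001 -0.0 -0.0224
-2.11 -2.53 -0.43 -0.0001 -0.0 -0.0224
-2.05 -2.58 -0.43 -0.0001 -0.0 -0.0224
-2.0 -2.62 -0.43 -0.0001 -0.0 -0.0224
-1.94 -2.66 -0.43 -0.0001 -0.0 -0.0224
-1.88 -2.71 -0.43 -0.0001 -0.0 -0.0224
-1.82 -2.75 -0.43 -0.0001 -0.0 -0.0224
```

Emit:
move_arm --plan '[{"tx":-2.79,"ty":-1.75,"tz":-0.43,"wx":0,"wy":0,"wz":-0.0224},{"tx":-2.75,"ty":-1.81,"tz":-0.43,"wx":0,"wy":0,"wz":-0.0224},{"tx":-2.71,"ty":-1.88,"tz":-0.43,"wx":0,"wy":0,"wz":-0.0224},{"tx":-2.67,"ty":-1.94,"tz":-0.43,"wx":0,"wy":0,"wz":-0.0224},{"tx":-2.62,"ty":-2.0,"tz":-0.43,"wx":0,"wy":0,"wz":-0.0224},{"tx":-2.58,"ty":-2.05,"tz":-0.43,"wx":0,"wy":0,"wz":-0.0224},{"tx":-2.53,"ty":-2.11,"tz":-0.43,"wx":0,"wy":0,"wz":-0.0224},{"tx":-2.48,"ty":-2.17,"tz":-0.43,"wx":0,"wy":0,"wz":-0.0224},{"tx":-2.43,"ty":-2.22,"tz":-0.43,"wx":0,"wy":0,"wz":-0.0224},{"tx":-2.38,"ty":-2.28,"tz":-0.43,"wx":0,"wy":0,"wz":-0.0224},{"tx":-2.33,"ty":-2.33,"tz":-0.43,"wx":0,"wy":0,"wz":-0.0224}]'

```text
time_s: 1.12
ee_pos: [442.7, 209.6, 261.5]
ee_rot: [180.0, -0.0, 168.5]
force: [0.1, 0.2, -0.2]
gripper_width: 91.1
gripper_force: 0.0
```

Emit:
move_arm --plan '[{"tx":-2.28,"ty":-2.38,"tz":-0.43,"wx":0,"wy":0,"wz":-0.0224},{"tx":-2.22,"ty":-2.43,"tz":-0.43,"wx":0,"wy":0,"wz":-0.0224},{"tx":-2.17,"ty":-2.48,"tz":-0.43,"wx":0,"wy":0,"wz":-0.0224},{"tx":-2.11,"ty":-2.53,"tz":-0.43,"wx":0,"wy":0,"wz":-0.0224},{"tx":-2.05,"ty":-2.58,"tz":-0.43,"wx":0,"wy":0,"wz":-0.0224},{"tx":-2.0,"ty":-2.62,"tz":-0.43,"wx":0,"wy":0,"wz":-0.0224},{"tx":-1.94,"ty":-2.66,"tz":-0.43,"wx":0,"wy":0,"wz":-0.0224},{"tx":-1.88,"ty":-2.71,"tz":-0.43,"wx":0,"wy":0,"wz":-0.0224},{"tx":-1.82,"ty":-2.75,"tz":-0.43,"wx":0,"wy":0,"wz":-0.0224},{"tx":0,"ty":0,"tz":0,"wx":0,"wy":0,"wz":0},{"tx":0,"ty":0,"tz":0,"wx":0,"wy":0,"wz":0}]'

```text
time_s: 2.03
ee_pos: [600.4, -41.2, 299.2]
ee_rot: [180.0, -0.1, 179.8]
force: [-0.1, -0.2, -0.7]
gripper_width: 91.2
gripper_force: 0.0
```

```bash
python3 - <<'E'
from h import *
import pickle
f=grab_frame("wrist");pickle.dump((f,env.state()),open("f1.pkl","wb"));cv2.imwrite("pics/w1b.png",f["color"][...,::-1])
s=env.state();print(s["time_s"],s["ee_pos"],s["ee_rot"],s["qpos"])
E
```

```text
2.0833 [599.76632351 -40.1328263  299.29119378] [ 1.79950224e+02 -8.53812848e-02  1.79877076e+02] [-4.94809256e+00  1.86270609e+01  7.70251119e+01  4.26188581e-02
  8.44370943e+01 -9.48292964e+01]
```

View pics/w1b.png

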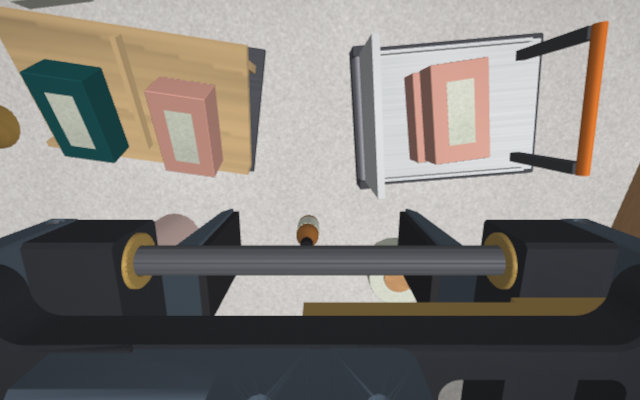

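The wrist picture shows both areas clearly. carton_c's label is at (182,137), carton_b's label at (462,112), the bar runs (600,22)–(585,172), and the fence runs along (372,35)–(380,195).

```bash
cat >> h.py <<'E'
def label(f,box,scale=1):
    "label quad in box (x0,y0,x1,y1) lying in a pink area: centroid, corners, area"
    x0,y0,x1,y1=box; c=cv2.cvtColor(f["color"][y0:y1,x0:x1],cv2.COLOR_RGB2HSV).astype(int);H,S,V=c[...,0],c[...,1],c[...,2]
    pk=(((H<10)|(H>170))&(S>60)&(V>70)).astype(np.uint8)
    cs,_=cv2.findContours(pk,cv2.RETR_CCOMP,cv2.CHAIN_APPROX_NONE); 
    cs,hi=cv2.findContours(pk,cv2.RETR_CCOMP,cv2.CHAIN_APPROX_NONE)
    best=max([k for k,q in zip(cs,hi[0]) if q[3]>=0],key=cv2.contourArea)
    m=np.zeros_like(pk);cv2.drawContours(m,[best],-1,1,-1);m&=(1-pk)
    M=cv2.moments(m,True); r=cv2.minAreaRect(best); off=np.array([x0,y0])
    return np.array([M["m10"],M["m01"]])/M["m00"]+off, best[:,0]+off, m.sum(), pk
def onplane(f,u,v,p,n):
    o,d=ray(f,u,v); return o+d*(np.dot(np.array(p)-o,n)/np.dot(d,n))
def rect3(f,cont,p,n,ex):
    "contour to plane coords (ex, n x ex), min-area rectangle: centre, size, angle of long side"
    ey=np.cross(n,ex); P=np.array([onplane(f,*q,p,n)-p for q in cont]); r=cv2.minAreaRect(np.c_[P@ex,P@ey].astype(np.float32))
    b=cv2.boxPoints(r); e=[b[1]-b[0],b[2]-b[1]]; l=max(e,key=np.linalg.norm); a=np.degrees(np.arctan2(l[1],l[0])); a=(a+90)%180-90
    return p+r[0][0]*ex+r[0][1]*ey, sorted(np.linalg.norm(x) for x in e), a
E
python3 - <<'E'
from h import *
import pickle
f,s=pickle.load(open("f1.pkl","rb"));t=pickle.load(open("f0.pkl","rb"))["top"]
cb,kb,ab,_=label(f,(400,40,500,175));cc,kc,ac,_=label(f,(140,65,230,185))
tb,_,ta,_=label(t,(240,182,285,235));tc,_,tca,_=label(t,(350,183,385,228))
print("px",cb,ab,cc,ac,tb,ta,tc,tca)
Pb,e=tri(f,cb,t,tb);print("b label 3D",Pb.round(1),e.round(1),"at z106",onz(f,*cb,106).round(1),onz(t,*tb,106).round(1))
Pc,e=tri(f,cc,t,tc);print("c label 3D",Pc.round(1),e.round(1))
print("b rect",rect3(f,kb,onz(f,*cb,106),np.array([0,0,1.]),np.array([1.,0,0])))
for yaw in(-7,-8,-9,-10):
    y=np.radians(yaw);ex=np.array([np.cos(y)*.866,np.sin(y)*.866,-.5]);n=np.array([np.cos(y)*.5,np.sin(y)*.5,.866])
    r=rect3(f,kc,Pc,n,ex);print(yaw,r[0].round(1),np.round(r[1],1),r[2].round(2))
# bar
hsv=cv2.cvtColor(f["color"],cv2.COLOR_RGB2HSV).astype(int)
m=((hsv[...,0]<14)&(hsv[...,1]>190)&(hsv[...,2]>120)).astype(np.uint8);m[:,:560]=0
m=m*(np.indices(m.shape)[0]<185)
(c,(w,h),a)=cv2.minAreaRect(np.argwhere(m)[:,::-1].astype(np.float32));b=cv2.boxPoints((c,(w,h),a));print(b.tolist())
b=b[np.argsort(b[:,1])];e0,e1=b[:2].mean(0),b[2:].mean(0)
A,B=onz(f,*e0,148),onz(f,*e1,148);d=A-B;print("bar",A.round(1),B.round(1),np.linalg.norm(d),"mid",((A+B)/2).round(1),np.degrees(np.arctan2(d[1],d[0])))
# fence top edges z=130, tray rim
for q in[(372,33),(380,33),(384,197),(374,193)]:print("fence",onz(f,*q,130).round(1))
E
```

```text
px [460.92171016 111.27762354] 1801 [181.9617737  136.18195719] 1308 [258.13653137 208.45387454] 271 [369.01904762 201.51904762] 210
b label 3D [526.4 117.8 111.4] 0.4 at z106 [526.  120.1 106. ] [527.3 118.4 106. ]
c label 3D [ 553.7 -201.1  101.4] 2.1
b rect (array([527.27703683, 120.16746233, 106.        ]), [np.float32(33.44214), np.float32(73.52918)], np.float32(7.930359))
-7 [ 555.5 -200.8  100.4] [33.  73.5] -1.41
-8 [ 555.5 -200.9  100.4] [33.1 73.5] -0.35
-9 [ 555.4 -200.9  100.4] [33.3 73.5] 0.51
-10 [ 555.5 -200.9  100.4] [33.4 73.7] 1.38
[[577.1363525390625, 173.89353942871094], [596.0296630859375, 20.64750099182129], [607.3642578125, 22.044906616210938], [588.470947265625, 175.2909393310547]]
bar [445.9 225.8 148. ] [591.9 236.4 148. ] 146.42964733252535 mid [518.9 231.1 148. ] -175.828232780775
fence [450.6  12.7 130. ]
fence [450.6  20.7 130. ]
fence [619.7  32.3 130. ]
fence [615.1  20.9 130. ]
```

```bash
cat >> h.py <<'E'
def frame(yaw,tilt): # tool y level along yaw+90, tool z tilted back by tilt
    return Rn.from_euler("z",yaw,degrees=True)*Rn.from_euler("y",tilt,degrees=True)*Rn.from_euler("xyz",[180,0,180],degrees=True)
E
python3 - <<'E'
from h import *
R=frame(-8.5,30);n=-R.as_matrix()[:,2];print(n,R.as_matrix().round(2))
top=np.array([555.5,-202,96.]);g=top-33*n;a=g+110*n;print(g,a);go(a,R,12)
E
```

```text
[ 0.49450793 -0.07390471  0.8660254 ] [[-0.86  0.15 -0.49]
 [ 0.13  0.99  0.07]
 [ 0.5   0.   -0.87]]
[ 539.18123825 -199.56114472   67.42116168] [ 593.57711074 -207.69066233  162.68395609]
0.05 -1.4 1.14 -0.0031 0.0434 0.0119
-0.02 -1.4 1.13 -0.0031 0.0434 0.0119
-0.08 -1.4 1.13 -0.0031 0.0434 0.0119
-0.15 -1.41 1.12 -0.0031 0.0434 0.0119
-0.22 -1.41 1.1 -0.0031 0.0434 0.0119
-0.28 -1.41 1.09 -0.0031 0.0434 0.0119
-0.34 -1.41 1.07 -0.0031 0.0434 0.0119
-0.41 -1.41 1.05 -0.0031 0.0434 0.0119
-0.47 -1.4 1.03 -0.0031 0.0434 0.0119
-0.53 -1.4 1.0 -0.0031 0.0434 0.0119
-0.59 -1.4 0.97 -0.0031 0.0434 0.0119
-0.65 -1.39 0.94 -0.0031 0.0434 0.0119
```

Emit:
move_arm --plan '[{"tx":0.05,"ty":-1.4,"tz":1.14,"wx":-0.003,"wy":0.0434,"wz":0.012},{"tx":-0.02,"ty":-1.4,"tz":1.13,"wx":-0.003,"wy":0.0434,"wz":0.012},{"tx":-0.08,"ty":-1.4,"tz":1.13,"wx":-0.003,"wy":0.0434,"wz":0.012},{"tx":-0.15,"ty":-1.41,"tz":1.12,"wx":-0.003,"wy":0.0434,"wz":0.012},{"tx":-0.22,"ty":-1.41,"tz":1.1,"wx":-0.003,"wy":0.0434,"wz":0.012},{"tx":-0.28,"ty":-1.41,"tz":1.09,"wx":-0.003,"wy":0.0434,"wz":0.012},{"tx":-0.34,"ty":-1.41,"tz":1.07,"wx":-0.003,"wy":0.0434,"wz":0.012},{"tx":-0.41,"ty":-1.41,"tz":1.05,"wx":-0.003,"wy":0.0434,"wz":0.012},{"tx":-0.47,"ty":-1.4,"tz":1.03,"wx":-0.003,"wy":0.0434,"wz":0.012},{"tx":-0.53,"ty":-1.4,"tz":1.0,"wx":-0.003,"wy":0.0434,"wz":0.012},{"tx":-0.59,"ty":-1.4,"tz":0.97,"wx":-0.003,"wy":0.0434,"wz":0.012},{"tx":-0.65,"ty":-1.39,"tz":0.94,"wx":-0.003,"wy":0.0434,"wz":0.012}]' --gripper 8.2

```text
time_s: 3.08
ee_pos: [594.2, -206.6, 163.5]
ee_rot: [-179.9, -30.0, 171.6]
force: [-0.0, -0.6, -0.2]
gripper_width: 82.3
gripper_force: 0.0
```

Emit:
move_arm --plan '[{"tx":0,"ty":0,"tz":0,"wx":0,"wy":0,"wz":0},{"tx":0,"ty":0,"tz":0,"wx":0,"wy":0,"wz":0}]'

```text
time_s: 3.25
ee_pos: [594.0, -206.6, 162.5]
ee_rot: [-179.9, -30.0, 171.5]
force: [-0.7, 0.0, 0.6]
gripper_width: 82.3
gripper_force: 0.0
```

```bash
python3 - <<'E'
from h import *
import pickle
R=frame(-8.5,30);n=-R.as_matrix()[:,2];g=np.array([555.5,-202,96.])-33*n
s,p,_=tool();print(s["time_s"],p,s["ee_rot"],s["gripper_width"],s["qpos"][4]);go(g,R,8)
f=grab_frame("wrist");pickle.dump((f,s),open("f2.pkl","wb"));cv2.imwrite("pics/w2.png",f["color"][...,::-1])
E
```

```text
3.25 [ 593.98833312 -206.62052329  162.46921886] [-179.93005742  -30.02334254  171.54395777] 82.32241907347878 105.43608492503458
0.0 -0.01 1.37 -0.0002 -0.0001 0.0001
```

View pics/w2.png

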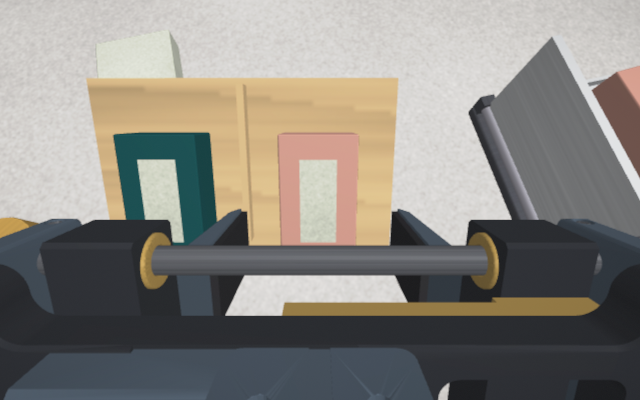

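The wrist view has carton_c square between the fingers, with its label centred near column 318 against a tool centre of 319. Before descending I'll check the depth from its visible width.

```bash
python3 - <<'E'
from h import *
import pickle
f,s=pickle.load(open("f2.pkl","rb"));p=np.array(s["ee_pos"]);R=Rn.from_euler("xyz",s["ee_rot"],degrees=True);zt=R.as_matrix()[:,2]
c=cv2.cvtColor(f["color"],cv2.COLOR_RGB2HSV).astype(int);pk=((c[...,0]<10)|(c[...,0]>170))&(c[...,1]>50)&(c[...,2]>70)
for r in(140,150,165,180,195,205):
    x=np.flatnonzero(pk[r,250:390])+250;a,b=x.min()-.5,x.max()+.5
    w=[]
    for D in(70,77,84):
        A,B=[onplane(f,u,r,p+zt*D,zt) for u in(a,b)];w.append(np.linalg.norm(A-B))
    print(r,a,b,np.round(w,1),"D for 64:",np.interp(64,w,[70,77,84]) if w[0]<64<w[2] else (64-w[0])/(w[2]-w[0])*14+70, R.inv().apply((A+B)/2-p)[1].round(1))
# upper board edge at row 78 and carton upper end row
E
```

```text
140 277.5 357.5 [61.5 63.2 65. ] D for 64: 80.03850164283087 -0.8
150 278.5 357.5 [61.2 62.9 64.7] D for 64: 81.33242151437916 -0.4
165 278.5 356.5 [61.1 62.8 64.6] D for 64: 81.6884514210611 -0.8
180 279.5 356.5 [61.  62.7 64.5] D for 64: 82.053440456067 -0.4
195 279.5 356.5 [61.7 63.5 65.2] D for 64: 79.10153931094578 -0.4
205 279.5 355.5 [61.4 63.1 64.9] D for 64: 80.43449864710331 -0.9
```

Emit:
move_arm --plan '[{"tx":0,"ty":0,"tz":1.6,"wx":0,"wy":0,"wz":0},{"tx":0,"ty":0,"tz":1.6,"wx":0,"wy":0,"wz":0},{"tx":0,"ty":0,"tz":1.6,"wx":0,"wy":0,"wz":0},{"tx":0,"ty":0,"tz":1.6,"wx":0,"wy":0,"wz":0},{"tx":0,"ty":0,"tz":1.2,"wx":0,"wy":0,"wz":0},{"tx":0,"ty":0,"tz":1.2,"wx":0,"wy":0,"wz":0},{"tx":0,"ty":0,"tz":0.8,"wx":0,"wy":0,"wz":0},{"tx":0,"ty":0,"tz":0.8,"wx":0,"wy":0,"wz":0},{"tx":0,"ty":0,"tz":0.8,"wx":0,"wy":0,"wz":0},{"tx":0,"ty":0,"tz":0,"wx":0,"wy":0,"wz":0}]'

```text
time_s: 4.13
ee_pos: [538.1, -199.1, 66.1]
ee_rot: [-179.9, -30.0, 171.5]
force: [-0.3, 0.3, -0.3]
gripper_width: 81.9
gripper_force: 0.0
```

Emit:
move_arm --plan '[{"tx":0,"ty":0,"tz":0,"wx":0,"wy":0,"wz":0},{"tx":0,"ty":0,"tz":0,"wx":0,"wy":0,"wz":0},{"tx":0,"ty":0,"tz":0,"wx":0,"wy":0,"wz":0},{"tx":0,"ty":0,"tz":0,"wx":0,"wy":0,"wz":0},{"tx":0,"ty":0,"tz":0,"wx":0,"wy":0,"wz":0},{"tx":0,"ty":0,"tz":0,"wx":0,"wy":0,"wz":0},{"tx":0,"ty":0,"tz":0,"wx":0,"wy":0,"wz":0},{"tx":0,"ty":0,"tz":0,"wx":0,"wy":0,"wz":0}]' --gripper 5.5 --force 25

```text
time_s: 4.8
ee_pos: [539.7, -200.0, 66.9]
ee_rot: [-179.8, -29.8, 171.5]
force: [1.6, 0.0, 3.4]
gripper_width: 63.9
gripper_force: 25.0
```

Emit:
move_arm --plan '[{"tx":0,"ty":0,"tz":-0.4,"wx":0,"wy":0,"wz":0},{"tx":0,"ty":0,"tz":-0.8,"wx":0,"wy":0,"wz":0},{"tx":0,"ty":0,"tz":-1.2,"wx":0,"wy":0,"wz":0},{"tx":0,"ty":0,"tz":-1.2,"wx":0,"wy":0,"wz":0},{"tx":0,"ty":0,"tz":-1.2,"wx":0,"wy":0,"wz":0},{"tx":0,"ty":0,"tz":-1.2,"wx":0,"wy":0,"wz":0},{"tx":0,"ty":0,"tz":-1.2,"wx":0,"wy":0,"wz":0},{"tx":0,"ty":0,"tz":-0.8,"wx":0,"wy":0,"wz":0},{"tx":0,"ty":0,"tz":0,"wx":0,"wy":0,"wz":0},{"tx":0,"ty":0,"tz":0,"wx":0,"wy":0,"wz":0}]'

```text
time_s: 5.63
ee_pos: [578.6, -205.6, 135.8]
ee_rot: [-179.8, -29.9, 171.5]
force: [0.7, -0.4, -2.0]
gripper_width: 63.8
gripper_force: 25.0
```

```bash
python3 - <<'E'
from h import *
s,p,_=tool();print(s["time_s"],p,s["force"],s["gripper_width"],s["gripper_force"],s["qpos"][5]);go([526.5,119,200],frame(7.5,0),20)
E
```

```text
5.6333 [ 578.59548843 -205.55512954  135.76307939] [ 0.74579393 -0.38690029 -2.01184837] 63.78515214700682 24.993207156658173 -99.15239897848927
0.59 1.57 -0.03 0.0035 -0.0259 -0.0136
0.57 1.57 -0.06 0.0035 -0.0259 -0.0136
0.55 1.58 -0.08 0.0035 -0.0259 -0.0136
0.52 1.59 -0.09 0.0035 -0.0259 -0.0136
0.5 1.59 -0.11 0.0035 -0.0259 -0.0136
0.47 1.6 -0.13 0.0035 -0.0259 -0.0136
0.45 1.61 -0.15 0.0035 -0.0259 -0.0136
0.42 1.61 -0.17 0.0035 -0.0259 -0.0136
0.39 1.62 -0.18 0.0035 -0.0259 -0.0136
0.37 1.62 -0.2 0.0035 -0.0259 -0.0136
0.34 1.63 -0.21 0.0035 -0.0259 -0.0136
0.31 1.63 -0.23 0.0035 -0.0259 -0.0136
0.28 1.63 -0.24 0.0035 -0.0259 -0.0136
0.26 1.64 -0.25 0.0035 -0.0259 -0.0136
0.23 1.64 -0.27 0.0035 -0.0259 -0.0136
0.2 1.64 -0.28 0.0035 -0.0259 -0.0136
0.17 1.64 -0.29 0.0035 -0.0259 -0.0136
0.14 1.64 -0.3 0.0035 -0.0259 -0.0136
0.11 1.64 -0.31 0.0035 -0.0259 -0.0136
0.08 1.64 -0.31 0.0035 -0.0259 -0.0136
```

Emit:
move_arm --plan '[{"tx":0.59,"ty":1.57,"tz":-0.03,"wx":0.0035,"wy":-0.026,"wz":-0.0136},{"tx":0.57,"ty":1.57,"tz":-0.06,"wx":0.0035,"wy":-0.026,"wz":-0.0136},{"tx":0.55,"ty":1.58,"tz":-0.08,"wx":0.0035,"wy":-0.026,"wz":-0.0136},{"tx":0.52,"ty":1.59,"tz":-0.09,"wx":0.0035,"wy":-0.026,"wz":-0.0136},{"tx":0.5,"ty":1.59,"tz":-0.11,"wx":0.0035,"wy":-0.026,"wz":-0.0136},{"tx":0.47,"ty":1.6,"tz":-0.13,"wx":0.0035,"wy":-0.026,"wz":-0.0136},{"tx":0.45,"ty":1.61,"tz":-0.15,"wx":0.0035,"wy":-0.026,"wz":-0.0136},{"tx":0.42,"ty":1.61,"tz":-0.17,"wx":0.0035,"wy":-0.026,"wz":-0.0136},{"tx":0.39,"ty":1.62,"tz":-0.18,"wx":0.0035,"wy":-0.026,"wz":-0.0136},{"tx":0.37,"ty":1.62,"tz":-0.2,"wx":0.0035,"wy":-0.026,"wz":-0.0136}]'

```text
time_s: 6.47
ee_pos: [551.3, -42.5, 167.4]
ee_rot: [179.0, -15.0, 179.8]
force: [-0.3, -0.4, -2.0]
gripper_width: 63.9
gripper_force: 25.0
```

Emit:
move_arm --plan '[{"tx":0.34,"ty":1.63,"tz":-0.21,"wx":0.0035,"wy":-0.026,"wz":-0.0136},{"tx":0.31,"ty":1.63,"tz":-0.23,"wx":0.0035,"wy":-0.026,"wz":-0.0136},{"tx":0.28,"ty":1.63,"tz":-0.24,"wx":0.0035,"wy":-0.026,"wz":-0.0136},{"tx":0.26,"ty":1.64,"tz":-0.25,"wx":0.0035,"wy":-0.026,"wz":-0.0136},{"tx":0.23,"ty":1.64,"tz":-0.27,"wx":0.0035,"wy":-0.026,"wz":-0.0136},{"tx":0.2,"ty":1.64,"tz":-0.28,"wx":0.0035,"wy":-0.026,"wz":-0.0136},{"tx":0.17,"ty":1.64,"tz":-0.29,"wx":0.0035,"wy":-0.026,"wz":-0.0136},{"tx":0.14,"ty":1.64,"tz":-0.3,"wx":0.0035,"wy":-0.026,"wz":-0.0136},{"tx":0.11,"ty":1.64,"tz":-0.31,"wx":0.0035,"wy":-0.026,"wz":-0.0136},{"tx":0.08,"ty":1.64,"tz":-0.31,"wx":0.0035,"wy":-0.026,"wz":-0.0136},{"tx":0,"ty":0,"tz":0,"wx":0,"wy":0,"wz":0},{"tx":0,"ty":0,"tz":0,"wx":0,"wy":0,"wz":0}]'

```text
time_s: 7.47
ee_pos: [525.2, 119.1, 199.8]
ee_rot: [-180.0, -0.0, -172.5]
force: [1.2, 0.3, -1.7]
gripper_width: 63.8
gripper_force: 25.0
```

```bash
python3 - <<'E'
from h import *
import pickle
s,p,_=tool();print(s["time_s"],p,s["ee_rot"],s["force"],s["gripper_width"]);go([526.5,119,128],frame(7.5,0),8)
w=grab_frame("wrist");sc=grab_frame("scene");pickle.dump((w,sc,s),open("f3.pkl","wb"))
a=cv2.resize(sc["color"][160:270,310:450],(700,550),interpolation=cv2.INTER_CUBIC);b=w["color"]
cv2.imwrite("pics/w3.png",b[...,::-1]);cv2.imwrite("pics/s3.png",a[...,::-1])
E
```

```text
7.4667 [525.19001107 119.10708402 199.77206976] [-1.79966189e+02 -2.27731995e-02 -1.72454592e+02] [ 1.17864416  0.29401586 -1.65256966] 63.78222555775669
-0.02 -0.0 0.9 -0.0001 -0.0 0.0001
```

View pics/w3.png

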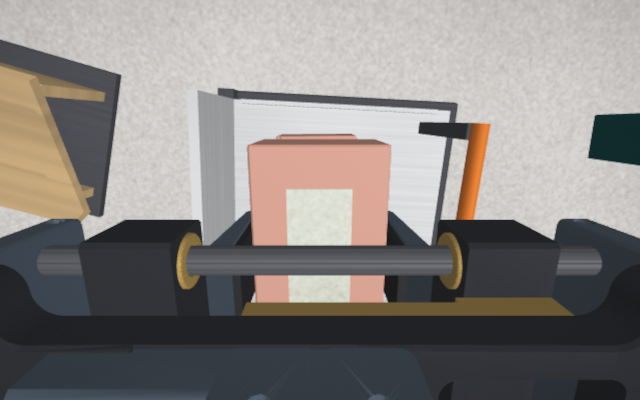

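Carton_c is held square: its near top edge is at row 142, columns 248–390. Carton_b's near end shows below it around row 135, columns 278–355. I'll compare the two along x.

```bash
python3 - <<'E'
from h import *
import pickle
w,sc,s=pickle.load(open("f3.pkl","rb"));p=np.array(s["ee_pos"])
c=cv2.cvtColor(w["color"],cv2.COLOR_RGB2HSV).astype(int);pk=((c[...,0]<10)|(c[...,0]>170))&(c[...,1]>50)&(c[...,2]>70)
print([(r,int(x.min()),int(x.max()),c[r,319].tolist()) for r in range(130,152) if len(x:=np.flatnonzero(pk[r,150:400])+150)])
for d in(25,31,37):
    A=onz(w,249,143,p[2]+d);B=onz(w,390,143,p[2]+d);L=(onz(w,286,188,p[2]+d)+onz(w,352,188,p[2]+d))/2
    print(d,np.linalg.norm(A-B).round(1),((A+B)/2).round(1),np.degrees(np.arctan2(*(B-A)[:2])).round(1),"centre",((A+B)/2+55*np.array([.9914,.1305,0])).round(1),"lab",(L+36*np.array([.9914,.1305,0])).round(1))
A=onz(w,278,136,106);B=onz(w,355,136,106);print("b",np.linalg.norm(A-B),((A+B)/2).round(1),((A+B)/2+55*np.array([.9904,.138,0])).round(1))
E
```

```text
[(134, 303, 351, [5, 58, 146]), (135, 280, 353, [6, 83, 156]), (136, 277, 355, [7, 85, 201]), (137, 277, 355, [7, 81, 217]), (138, 277, 355, [7, 83, 210]), (139, 276, 356, [6, 81, 163]), (140, 262, 376, [7, 80, 130]), (141, 259, 379, [6, 82, 130]), (142, 256, 382, [6, 84, 131]), (143, 254, 384, [6, 82, 131]), (144, 251, 387, [6, 83, 159]), (145, 248, 390, [7, 85, 199]), (146, 248, 390, [7, 84, 210]), (147, 248, 390, [7, 80, 217]), (148, 248, 390, [7, 79, 220]), (149, 248, 390, [7, 80, 220]), (150, 248, 390, [7, 79, 220]), (151, 248, 390, [7, 80, 220])]
25 66.2 [470.9 112.2 224.8] -7.5 centre [525.4 119.4 224.8] lab [528.  119.5 224.8]
31 63.5 [470.4 112.1 230.8] -7.5 centre [525.  119.3 230.8] lab [526.7 119.3 230.8]
37 60.8 [470.  112.1 236.8] -7.5 centre [524.5 119.3 236.8] lab [525.4 119.2 236.8]
b 64.69808787849537 [473.7 110.2 106. ] [528.2 117.8 106. ]
```

View pics/s3.png

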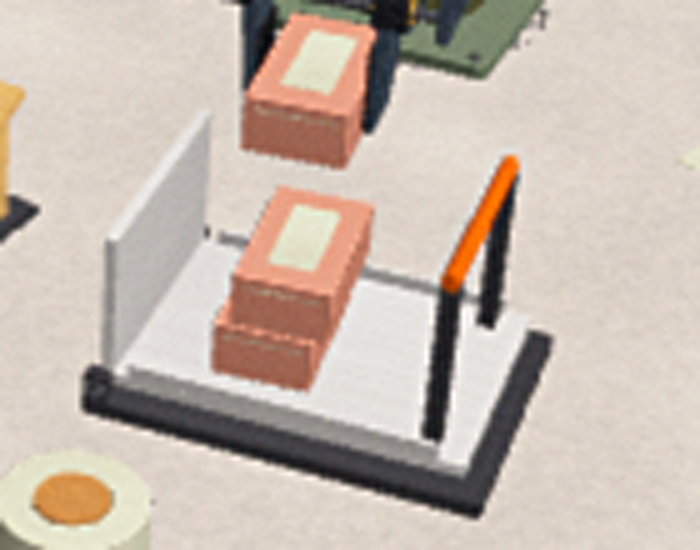

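The scene crop shows carton_c level above the column. The offset to carton_b is about 1–2 mm, so I'll descend with that small correction.

Emit:
move_arm --plan '[{"tx":-0.15,"ty":-0.1,"tz":1.0,"wx":0,"wy":0,"wz":0},{"tx":0,"ty":0,"tz":1.4,"wx":0,"wy":0,"wz":0},{"tx":0,"ty":0,"tz":1.4,"wx":0,"wy":0,"wz":0},{"tx":0,"ty":0,"tz":1.2,"wx":0,"wy":0,"wz":0},{"tx":0,"ty":0,"tz":1.0,"wx":0,"wy":0,"wz":0},{"tx":0,"ty":0,"tz":0.8,"wx":0,"wy":0,"wz":0},{"tx":0,"ty":0,"tz":0.6,"wx":0,"wy":0,"wz":0},{"tx":0,"ty":0,"tz":0.4,"wx":0,"wy":0,"wz":0},{"tx":0,"ty":0,"tz":0,"wx":0,"wy":0,"wz":0},{"tx":0,"ty":0,"tz":0,"wx":0,"wy":0,"wz":0}]'

```text
time_s: 8.4
ee_pos: [528.4, 118.2, 122.4]
ee_rot: [180.0, 0.1, -172.5]
force: [0.3, -0.0, -1.7]
gripper_width: 63.9
gripper_force: 25.0
```

Emit:
move_arm --plan '[{"tx":0,"ty":0,"tz":0.1,"wx":0,"wy":0,"wz":0},{"tx":0,"ty":0,"tz":0.1,"wx":0,"wy":0,"wz":0},{"tx":0,"ty":0,"tz":0,"wx":0,"wy":0,"wz":0},{"tx":0,"ty":0,"tz":0,"wx":0,"wy":0,"wz":0}]'

```text
time_s: 8.73
ee_pos: [528.3, 118.2, 120.5]
ee_rot: [180.0, 0.1, -172.5]
force: [0.6, -0.5, -2.0]
gripper_width: 64.0
gripper_force: 25.0
```

Emit:
move_arm --plan '[{"tx":0,"ty":0,"tz":0.1,"wx":0,"wy":0,"wz":0},{"tx":0,"ty":0,"tz":0.1,"wx":0,"wy":0,"wz":0},{"tx":0,"ty":0,"tz":0.1,"wx":0,"wy":0,"wz":0},{"tx":0,"ty":0,"tz":0,"wx":0,"wy":0,"wz":0},{"tx":0,"ty":0,"tz":0,"wx":0,"wy":0,"wz":0}]'

```text
time_s: 9.15
ee_pos: [528.1, 118.2, 117.1]
ee_rot: [180.0, 0.1, -172.5]
force: [-0.2, 0.3, -2.1]
gripper_width: 64.0
gripper_force: 25.0
```

Emit:
move_arm --plan '[{"tx":0,"ty":0,"tz":0.1,"wx":0,"wy":0,"wz":0},{"tx":0,"ty":0,"tz":0.1,"wx":0,"wy":0,"wz":0},{"tx":0,"ty":0,"tz":0,"wx":0,"wy":0,"wz":0},{"tx":0,"ty":0,"tz":0,"wx":0,"wy":0,"wz":0}]'

```text
time_s: 9.48
ee_pos: [528.1, 118.2, 115.1]
ee_rot: [180.0, 0.1, -172.5]
force: [0.7, -1.3, -2.3]
gripper_width: 63.8
gripper_force: 25.0
```

Emit:
move_arm --plan '[{"tx":0,"ty":0,"tz":0.1,"wx":0,"wy":0,"wz":0},{"tx":0,"ty":0,"tz":0,"wx":0,"wy":0,"wz":0},{"tx":0,"ty":0,"tz":0,"wx":0,"wy":0,"wz":0}]'

```text
time_s: 9.73
ee_pos: [528.1, 118.2, 114.2]
ee_rot: [180.0, 0.1, -172.5]
force: [0.6, 0.1, -0.6]
gripper_width: 63.5
gripper_force: 25.0
```

Emit:
move_arm --plan '[{"tx":0,"ty":0,"tz":0.1,"wx":0,"wy":0,"wz":0},{"tx":0,"ty":0,"tz":0,"wx":0,"wy":0,"wz":0},{"tx":0,"ty":0,"tz":0,"wx":0,"wy":0,"wz":0}]'

```text
time_s: 9.98
ee_pos: [528.2, 118.2, 113.2]
ee_rot: [180.0, 0.1, -172.5]
force: [0.3, 0.3, -1.7]
gripper_width: 64.3
gripper_force: 25.0
```

Emit:
move_arm --plan '[{"tx":0,"ty":0,"tz":0.1,"wx":0,"wy":0,"wz":0},{"tx":0,"ty":0,"tz":0,"wx":0,"wy":0,"wz":0},{"tx":0,"ty":0,"tz":0,"wx":0,"wy":0,"wz":0}]'

```text
time_s: 10.23
ee_pos: [528.1, 118.2, 112.2]
ee_rot: [180.0, 0.1, -172.5]
force: [0.2, 0.4, -1.7]
gripper_width: 63.9
gripper_force: 25.0
```

Emit:
move_arm --plan '[{"tx":0,"ty":0,"tz":0.1,"wx":0,"wy":0,"wz":0},{"tx":0,"ty":0,"tz":0,"wx":0,"wy":0,"wz":0},{"tx":0,"ty":0,"tz":0,"wx":0,"wy":0,"wz":0}]'

```text
time_s: 10.48
ee_pos: [528.6, 118.3, 111.7]
ee_rot: [-180.0, 0.2, -172.5]
force: [0.5, 0.4, 3.1]
gripper_width: 64.0
gripper_force: 25.0
```

Contact: the vertical force rose from −1.7 to +3.1 N. Releasing, then straight up.

Emit:
move_arm --plan '[{"tx":0,"ty":0,"tz":0,"wx":0,"wy":0,"wz":0},{"tx":0,"ty":0,"tz":0,"wx":0,"wy":0,"wz":0},{"tx":0,"ty":0,"tz":0,"wx":0,"wy":0,"wz":0},{"tx":0,"ty":0,"tz":0,"wx":0,"wy":0,"wz":0},{"tx":0,"ty":0,"tz":0,"wx":0,"wy":0,"wz":0}]' --gripper 7.8

```text
time_s: 10.9
ee_pos: [528.1, 118.2, 111.1]
ee_rot: [180.0, 0.1, -172.5]
force: [0.4, 0.7, -0.4]
gripper_width: 77.8
gripper_force: 0.0
```

Emit:
move_arm --plan '[{"tx":0,"ty":0,"tz":-0.4,"wx":0,"wy":0,"wz":0},{"tx":0,"ty":0,"tz":-0.8,"wx":0,"wy":0,"wz":0},{"tx":0,"ty":0,"tz":-1.4,"wx":0,"wy":0,"wz":0},{"tx":0,"ty":0,"tz":-1.4,"wx":0,"wy":0,"wz":0},{"tx":0,"ty":0,"tz":-1.4,"wx":0,"wy":0,"wz":0},{"tx":0,"ty":0,"tz":-1.4,"wx":0,"wy":0,"wz":0},{"tx":0,"ty":0,"tz":-1.4,"wx":0,"wy":0,"wz":0},{"tx":0,"ty":0,"tz":-0.8,"wx":0,"wy":0,"wz":0},{"tx":0,"ty":0,"tz":0,"wx":0,"wy":0,"wz":0}]'

```text
time_s: 11.65
ee_pos: [529.3, 118.4, 203.7]
ee_rot: [180.0, 0.4, -172.5]
force: [0.4, -0.4, 1.0]
gripper_width: 78.0
gripper_force: 0.0
```

```bash
python3 - <<'E'
from h import *
import pickle
s,p,_=tool();print(s["time_s"],p,s["ee_rot"],s["gripper_width"])
sc=grab_frame("scene");w=grab_frame("wrist");pickle.dump((w,sc,s),open("f4.pkl","wb"))
a=cv2.resize(sc["color"][160:270,310:450],(420,330),interpolation=cv2.INTER_CUBIC);b=cv2.resize(w["color"][60:260],(528,165*1))
im=np.zeros((500,528,3),np.uint8);im[:330,:420]=a;im[332:497]=b;cv2.imwrite("pics/s4.png",im[...,::-1])
E
```

```text
11.65 [529.28658642 118.40882743 203.68503058] [ 179.97950777    0.35850597 -172.54403899] 78.02033956345389
```

View pics/s4.png

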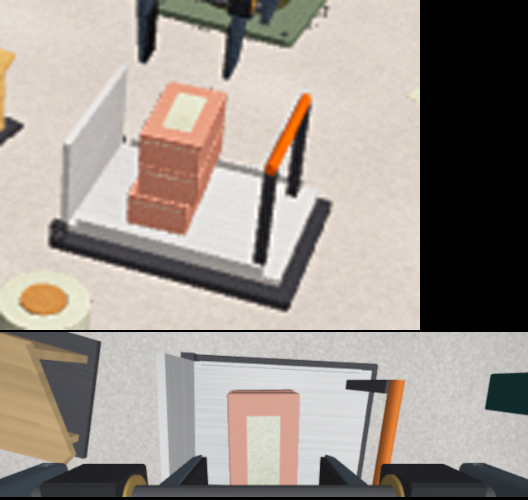

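The picture shows three cartons stacked squarely with the label up, carton_c flush over carton_b, and the gripper clear. Next I'll hover over the bar and measure it again.

```bash
python3 - <<'E'
from h import *
go([519,229,220],frame(4.2,0),6)
E
```

```text
-0.09 1.85 -0.31 0.0 0.0003 0.0095
-0.08 1.85 -0.31 0.0 0.0003 0.0095
-0.06 1.85 -0.31 0.0 0.0003 0.0095
-0.04 1.85 -0.31 0.0 0.0003 0.0095
-0.02 1.85 -0.31 0.0 0.0003 0.0095
-0.0 1.85 -0.31 0.0 0.0003 0.0095
```

Emit:
move_arm --plan '[{"tx":-0.05,"ty":1.85,"tz":-0.31,"wx":0,"wy":0,"wz":0.0095},{"tx":-0.05,"ty":1.85,"tz":-0.31,"wx":0,"wy":0,"wz":0.0095},{"tx":-0.05,"ty":1.85,"tz":-0.31,"wx":0,"wy":0,"wz":0.0095},{"tx":-0.05,"ty":1.85,"tz":-0.31,"wx":0,"wy":0,"wz":0.0095},{"tx":-0.05,"ty":1.85,"tz":-0.31,"wx":0,"wy":0,"wz":0.0095},{"tx":-0.05,"ty":1.85,"tz":-0.31,"wx":0,"wy":0,"wz":0.0095},{"tx":0,"ty":0,"tz":0,"wx":0,"wy":0,"wz":0},{"tx":0,"ty":0,"tz":0,"wx":0,"wy":0,"wz":0}]' --gripper 5.0

```text
time_s: 12.42
ee_pos: [518.7, 229.1, 218.7]
ee_rot: [-179.9, -0.0, -175.7]
force: [0.4, -1.1, 1.1]
gripper_width: 49.7
gripper_force: 0.0
```

```bash
python3 - <<'E'
from h import *
import pickle
f=grab_frame("wrist");s,p,R=tool();pickle.dump((f,s),open("f5.pkl","wb"));print(s["time_s"],p,s["ee_rot"],s["gripper_width"])
c=cv2.cvtColor(f["color"],cv2.COLOR_RGB2HSV).astype(int);m=(c[...,0]<14)&(c[...,1]>190)&(c[...,2]>110)
prev=None
for r in range(60,235,12):
    x=np.flatnonzero(m[r,200:440])+200
    if len(x)>3:
        A,B=onz(f,x.min()-.5,r,148),onz(f,x.max()+.5,r,148);q=(A+B)/2;print(r,x.min(),x.max(),q.round(1),"width",np.linalg.norm(A-B).round(1),"tool",R.inv().apply(q-p).round(1))
t=grab_frame("top");c=cv2.cvtColor(t["color"],cv2.COLOR_RGB2HSV).astype(int)
E
```

```text
12.4667 [518.69921631 228.41701623 218.77617336] [-1.79933244e+02 -2.48346903e-02 -1.75758283e+02] 50.025967647343194
120 310 323 [453.7 222.4 148. ] width 10.6 tool [65.2 -1.1 70.8]
132 310 323 [462.6 223.1 148. ] width 10.7 tool [56.3 -1.1 70.8]
144 310 323 [471.7 223.7 148. ] width 10.8 tool [47.2 -1.1 70.8]
156 310 323 [480.9 224.4 148. ] width 10.9 tool [37.9 -1.1 70.8]
168 310 323 [490.3 225.1 148. ] width 11.0 tool [28.5 -1.2 70.8]
180 310 323 [499.9 225.8 148. ] width 11.1 tool [18.9 -1.2 70.8]
192 310 323 [509.6 226.5 148. ] width 11.2 tool [ 9.2 -1.2 70.8]
204 311 323 [519.5 227.6 148. ] width 10.5 tool [-0.8 -0.8 70.8]
216 311 323 [529.6 228.3 148. ] width 10.6 tool [-10.9  -0.8  70.8]
228 311 323 [540.  229.1 148. ] width 10.7 tool [-21.3  -0.8  70.8]
```

Emit:
move_arm --plan '[{"tx":0,"ty":-0.1,"tz":1.2,"wx":0,"wy":0,"wz":0},{"tx":0,"ty":0,"tz":1.4,"wx":0,"wy":0,"wz":0},{"tx":0,"ty":0,"tz":1.4,"wx":0,"wy":0,"wz":0},{"tx":0,"ty":0,"tz":1.2,"wx":0,"wy":0,"wz":0},{"tx":0,"ty":0,"tz":1.0,"wx":0,"wy":0,"wz":0},{"tx":0,"ty":0,"tz":1.0,"wx":0,"wy":0,"wz":0},{"tx":0,"ty":0,"tz":0.8,"wx":0,"wy":0,"wz":0},{"tx":0,"ty":0,"tz":0.6,"wx":0,"wy":0,"wz":0},{"tx":0,"ty":0,"tz":0.4,"wx":0,"wy":0,"wz":0},{"tx":0,"ty":0,"tz":0,"wx":0,"wy":0,"wz":0},{"tx":0,"ty":0,"tz":0,"wx":0,"wy":0,"wz":0}]'

```text
time_s: 13.43
ee_pos: [519.6, 228.0, 130.0]
ee_rot: [180.0, 0.1, -175.8]
force: [-0.1, -0.6, 0.5]
gripper_width: 50.1
gripper_force: 0.0
```

Emit:
move_arm --plan '[{"tx":0,"ty":0,"tz":0,"wx":0,"wy":0,"wz":0},{"tx":0,"ty":0,"tz":0,"wx":0,"wy":0,"wz":0},{"tx":0,"ty":0,"tz":0,"wx":0,"wy":0,"wz":0},{"tx":0,"ty":0,"tz":0,"wx":0,"wy":0,"wz":0},{"tx":0,"ty":0,"tz":0,"wx":0,"wy":0,"wz":0},{"tx":0,"ty":0,"tz":0,"wx":0,"wy":0,"wz":0},{"tx":0,"ty":0,"tz":0,"wx":0,"wy":0,"wz":0},{"tx":0,"ty":0,"tz":0,"wx":0,"wy":0,"wz":0},{"tx":0,"ty":0,"tz":0,"wx":0,"wy":0,"wz":0}]' --gripper 0.6 --force 20

```text
time_s: 14.18
ee_pos: [519.5, 227.3, 129.9]
ee_rot: [-179.9, 0.1, -175.8]
force: [0.9, -3.2, 0.8]
gripper_width: 11.3
gripper_force: 20.0
```

```bash
python3 - <<'E'
from h import *
s,p,R=tool();print(s["time_s"],p,s["ee_rot"],s["gripper_width"],s["gripper_force"],s["force"])
# arc in the tool's axes: y_t = tray y, z_t down. tool stays vertical
y0,z0=210,126;prev=np.array([y0,z0]);
for a in range(0,33,1):
    c,q=np.cos(np.radians(a)),np.sin(np.radians(a));cur=np.array([y0*c-z0*q,y0*q+z0*c]);d=(cur-prev)/10;print(a,"ty %.3f tz %.3f"%(d[0],-d[1]),"cum",(cur-[y0,z0]).round(1));prev=cur
E
```

```text
14.1833 [519.5033227  227.30188239 129.92595714] [-1.79946042e+02  9.05816151e-02 -1.75786509e+02] 11.252472045001259 20.00252276659012 [ 0.91984209 -3.23601942  0.8209682 ]
0 ty 0.000 tz -0.000 cum [0. 0.]
1 ty -0.223 tz -0.365 cum [-2.2  3.6]
2 ty -0.229 tz -0.361 cum [-4.5  7.3]
3 ty -0.236 tz -0.357 cum [-6.9 10.8]
4 ty -0.242 tz -0.352 cum [-9.3 14.3]
5 ty -0.248 tz -0.348 cum [-11.8  17.8]
6 ty -0.254 tz -0.344 cum [-14.3  21.3]
7 ty -0.260 tz -0.339 cum [-16.9  24.7]
8 ty -0.266 tz -0.335 cum [-19.6  28. ]
9 ty -0.272 tz -0.330 cum [-22.3  31.3]
10 ty -0.277 tz -0.325 cum [-25.1  34.6]
11 ty -0.283 tz -0.320 cum [-27.9  37.8]
12 ty -0.289 tz -0.315 cum [-30.8  40.9]
13 ty -0.294 tz -0.310 cum [-33.7  44. ]
14 ty -0.299 tz -0.305 cum [-36.7  47.1]
15 ty -0.305 tz -0.300 cum [-39.8  50.1]
16 ty -0.310 tz -0.294 cum [-42.9  53. ]
17 ty -0.315 tz -0.289 cum [-46.   55.9]
18 ty -0.320 tz -0.283 cum [-49.2  58.7]
19 ty -0.325 tz -0.278 cum [-52.5  61.5]
20 ty -0.330 tz -0.272 cum [-55.8  64.2]
21 ty -0.334 tz -0.266 cum [-59.1  66.9]
22 ty -0.339 tz -0.260 cum [-62.5  69.5]
23 ty -0.343 tz -0.254 cum [-65.9  72. ]
24 ty -0.348 tz -0.248 cum [-69.4  74.5]
25 ty -0.352 tz -0.242 cum [-72.9  76.9]
26 ty -0.356 tz -0.236 cum [-76.5  79.3]
27 ty -0.360 tz -0.230 cum [-80.1  81.6]
28 ty -0.364 tz -0.224 cum [-83.7  83.8]
29 ty -0.368 tz -0.217 cum [-87.4  86. ]
30 ty -0.372 tz -0.211 cum [-91.1  88.1]
31 ty -0.375 tz -0.204 cum [-94.9  90.2]
32 ty -0.379 tz -0.198 cum [-98.7  92.1]
```

Bar pinched (11.3 mm opening, 20 N). Now I'll follow the arc slowly, pausing where the cartons start to slide.

Emit:
move_arm --plan '[{"tx":0,"ty":-0.22,"tz":-0.365,"wx":0,"wy":0,"wz":0},{"tx":0,"ty":-0.23,"tz":-0.36,"wx":0,"wy":0,"wz":0},{"tx":0,"ty":-0.236,"tz":-0.357,"wx":0,"wy":0,"wz":0},{"tx":0,"ty":-0.242,"tz":-0.352,"wx":0,"wy":0,"wz":0},{"tx":0,"ty":-0.248,"tz":-0.348,"wx":0,"wy":0,"wz":0},{"tx":0,"ty":-0.254,"tz":-0.344,"wx":0,"wy":0,"wz":0},{"tx":0,"ty":-0.13,"tz":-0.17,"wx":0,"wy":0,"wz":0},{"tx":0,"ty":-0.13,"tz":-0.17,"wx":0,"wy":0,"wz":0},{"tx":0,"ty":-0.133,"tz":-0.167,"wx":0,"wy":0,"wz":0},{"tx":0,"ty":-0.133,"tz":-0.167,"wx":0,"wy":0,"wz":0},{"tx":0,"ty":0,"tz":0,"wx":0,"wy":0,"wz":0},{"tx":0,"ty":0,"tz":0,"wx":0,"wy":0,"wz":0}]' --force 30

```text
time_s: 15.18
ee_pos: [521.0, 208.2, 158.1]
ee_rot: [-180.0, 0.1, -175.8]
force: [2.1, -1.1, -7.0]
gripper_width: 11.1
gripper_force: 30.0
```

Emit:
move_arm --plan '[{"tx":0,"ty":0,"tz":0,"wx":0,"wy":0,"wz":0},{"tx":0,"ty":0,"tz":0,"wx":0,"wy":0,"wz":0},{"tx":0,"ty":0,"tz":0,"wx":0,"wy":0,"wz":0},{"tx":0,"ty":0,"tz":0,"wx":0,"wy":0,"wz":0},{"tx":0,"ty":0,"tz":0,"wx":0,"wy":0,"wz":0},{"tx":0,"ty":0,"tz":0,"wx":0,"wy":0,"wz":0}]'

```text
time_s: 15.68
ee_pos: [520.9, 208.4, 157.9]
ee_rot: [180.0, 0.1, -175.8]
force: [3.4, -1.1, -6.0]
gripper_width: 11.3
gripper_force: 30.0
```

Emit:
move_arm --plan '[{"tx":0,"ty":-0.272,"tz":-0.33,"wx":0,"wy":0,"wz":0},{"tx":0,"ty":-0.277,"tz":-0.325,"wx":0,"wy":0,"wz":0},{"tx":0,"ty":-0.142,"tz":-0.16,"wx":0,"wy":0,"wz":0},{"tx":0,"ty":-0.142,"tz":-0.16,"wx":0,"wy":0,"wz":0},{"tx":0,"ty":-0.144,"tz":-0.158,"wx":0,"wy":0,"wz":0},{"tx":0,"ty":-0.144,"tz":-0.158,"wx":0,"wy":0,"wz":0},{"tx":0,"ty":0,"tz":0,"wx":0,"wy":0,"wz":0},{"tx":0,"ty":0,"tz":0,"wx":0,"wy":0,"wz":0},{"tx":0,"ty":0,"tz":0,"wx":0,"wy":0,"wz":0},{"tx":0,"ty":0,"tz":0,"wx":0,"wy":0,"wz":0},{"tx":0,"ty":0,"tz":0,"wx":0,"wy":0,"wz":0},{"tx":0,"ty":0,"tz":0,"wx":0,"wy":0,"wz":0}]'

```text
time_s: 16.68
ee_pos: [521.8, 197.4, 171.0]
ee_rot: [180.0, 0.1, -175.8]
force: [2.6, 2.2, -2.7]
gripper_width: 11.3
gripper_force: 30.0
```

Emit:
move_arm --plan '[{"tx":0,"ty":-0.294,"tz":-0.31,"wx":0,"wy":0,"wz":0},{"tx":0,"ty":-0.299,"tz":-0.305,"wx":0,"wy":0,"wz":0},{"tx":0,"ty":-0.305,"tz":-0.3,"wx":0,"wy":0,"wz":0},{"tx":0,"ty":-0.31,"tz":-0.294,"wx":0,"wy":0,"wz":0},{"tx":0,"ty":-0.315,"tz":-0.289,"wx":0,"wy":0,"wz":0},{"tx":0,"ty":-0.32,"tz":-0.283,"wx":0,"wy":0,"wz":0},{"tx":0,"ty":-0.325,"tz":-0.278,"wx":0,"wy":0,"wz":0},{"tx":0,"ty":-0.33,"tz":-0.272,"wx":0,"wy":0,"wz":0},{"tx":0,"ty":-0.334,"tz":-0.266,"wx":0,"wy":0,"wz":0},{"tx":0,"ty":-0.339,"tz":-0.26,"wx":0,"wy":0,"wz":0},{"tx":0,"ty":0,"tz":0,"wx":0,"wy":0,"wz":0},{"tx":0,"ty":0,"tz":0,"wx":0,"wy":0,"wz":0}]'

```text
time_s: 17.68
ee_pos: [524.3, 166.0, 200.6]
ee_rot: [179.9, 0.2, -175.8]
force: [2.7, 4.7, 3.2]
gripper_width: 10.9
gripper_force: 30.0
```

Emit:
move_arm --plan '[{"tx":0,"ty":-0.343,"tz":-0.254,"wx":0,"wy":0,"wz":0},{"tx":0,"ty":-0.348,"tz":-0.248,"wx":0,"wy":0,"wz":0},{"tx":0,"ty":-0.352,"tz":-0.242,"wx":0,"wy":0,"wz":0},{"tx":0,"ty":-0.356,"tz":-0.236,"wx":0,"wy":0,"wz":0},{"tx":0,"ty":-0.36,"tz":-0.23,"wx":0,"wy":0,"wz":0},{"tx":0,"ty":-0.364,"tz":-0.224,"wx":0,"wy":0,"wz":0},{"tx":0,"ty":-0.368,"tz":-0.217,"wx":0,"wy":0,"wz":0},{"tx":0,"ty":-0.372,"tz":-0.211,"wx":0,"wy":0,"wz":0},{"tx":0,"ty":0,"tz":0,"wx":0,"wy":0,"wz":0},{"tx":0,"ty":0,"tz":0,"wx":0,"wy":0,"wz":0}]'

```text
time_s: 18.52
ee_pos: [526.5, 138.1, 219.8]
ee_rot: [179.8, 0.3, -175.8]
force: [2.3, 5.2, 5.5]
gripper_width: 11.5
gripper_force: 30.0
```

```bash
python3 - <<'E'
from h import *
import pickle
s,p,R=tool();print(s["time_s"],p,s["force"],s["gripper_width"])
sc=grab_frame("scene");t=grab_frame("top");pickle.dump((sc,t,s),open("f6.pkl","wb"))
# tilt from the bar's displacement (tool y along tray y)
d=p-np.array([519.5,227.3,129.9]);dy=d@R.as_matrix()[:,1];dz=d[2]
print("tilt",np.degrees(np.arctan2(126+dz,210+dy)-np.arctan2(126,210)),"r",np.hypot(126+dz,210+dy),dy,dz)
E
```

```text
18.5167 [526.5318336  138.05783081 219.82789689] [2.29746753 5.24338088 5.50083194] 11.512496478346623
tilt 29.821502234633826 r 247.3977489408695 -89.24905994474945 89.92789689334441
```

Emit:
move_arm --plan '[{"tx":0,"ty":-0.16,"tz":-0.14,"wx":0,"wy":0,"wz":0},{"tx":0,"ty":-0.16,"tz":-0.14,"wx":0,"wy":0,"wz":0},{"tx":0,"ty":0,"tz":0,"wx":0,"wy":0,"wz":0},{"tx":0,"ty":0,"tz":0,"wx":0,"wy":0,"wz":0},{"tx":0,"ty":0,"tz":0,"wx":0,"wy":0,"wz":0},{"tx":0,"ty":0,"tz":0,"wx":0,"wy":0,"wz":0},{"tx":0,"ty":0,"tz":0,"wx":0,"wy":0,"wz":0},{"tx":0,"ty":0,"tz":0,"wx":0,"wy":0,"wz":0},{"tx":0,"ty":0,"tz":0,"wx":0,"wy":0,"wz":0},{"tx":0,"ty":0,"tz":0,"wx":0,"wy":0,"wz":0},{"tx":0,"ty":0,"tz":0,"wx":0,"wy":0,"wz":0},{"tx":0,"ty":0,"tz":0,"wx":0,"wy":0,"wz":0}]'

```text
time_s: 19.62
ee_pos: [526.8, 134.4, 222.0]
ee_rot: [179.9, 0.2, -175.8]
force: [2.1, 4.4, 2.8]
gripper_width: 11.4
gripper_force: 30.0
```

```bash
python3 - <<'E'
from h import *
s,p,R=tool();print(s["time_s"],p,s["force"])
d=p-np.array([519.5,227.3,129.9]);dy=d@R.as_matrix()[:,1];dz=d[2]
print("tilt by arm",np.degrees(np.arctan2(126+dz,210+dy)-np.arctan2(126,210)),np.hypot(126+dz,210+dy))
# bar in scene view before/after: rays onto the vertical plane x=bar end is ambiguous; compare mask centre with predicted centre for tilts
f=grab_frame("scene");c=cv2.cvtColor(f["color"],cv2.COLOR_RGB2HSV).astype(int);m=(c[...,0]>=5)&(c[...,0]<14)&(c[...,1]>180)&(c[...,2]>100);m[:160]=0;m[270:]=0;m[:,:310]=0;m[:,:]&=np.arange(640)<440
pts=np.argwhere(m)[:,::-1];print("orange n",len(pts),"min/max",pts.min(0),pts.max(0))
yw=np.radians(4.1);ex=np.array([np.cos(yw),np.sin(yw),0]);ey=np.array([-np.sin(yw),np.cos(yw),0])
h0=np.array([519.5,227.3,148])-210*ey;h0[2]=22
low=pts[np.argsort(pts[:,1])[-6:]].mean(0);print("low end px",low)
for a in(0,28,30,32,34):
    q=np.radians(a);B=h0+ey*(210*np.cos(q)-126*np.sin(q))+np.array([0,0,210*np.sin(q)+126*np.cos(q)])
    print(a,"ends px",np.round(px(f,B+ex*70),1),np.round(px(f,B-ex*70),1))
cv2.imwrite("pics/s6.png",cv2.resize(f["color"][120:270,300:460],(800,750),interpolation=cv2.INTER_CUBIC)[:600,...,::-1])
E
```

```text
19.6167 [526.76497219 134.39811642 221.97269668] [2.10718753 4.39983535 2.79877714]
tilt by arm 30.830006120272287 247.4578165090582
orange n 42 min/max [370 162] [387 184]
low end px [371.5        183.33333333]
0 ends px [399.7 215.7] [411.8 192.5]
28 ends px [374.3 184.7] [388.4 163.5]
30 ends px [371.9 182.9] [386.2 161.7]
32 ends px [369.5 181.1] [384.  160.1]
34 ends px [367.1 179.4] [381.7 158.5]
```

The arm reading and the scene bar both give about 30.5–31°. Holding for over two seconds.

Emit:
move_arm --plan '[{"tx":0,"ty":0,"tz":0,"wx":0,"wy":0,"wz":0},{"tx":0,"ty":0,"tz":0,"wx":0,"wy":0,"wz":0},{"tx":0,"ty":0,"tz":0,"wx":0,"wy":0,"wz":0},{"tx":0,"ty":0,"tz":0,"wx":0,"wy":0,"wz":0},{"tx":0,"ty":0,"tz":0,"wx":0,"wy":0,"wz":0},{"tx":0,"ty":0,"tz":0,"wx":0,"wy":0,"wz":0},{"tx":0,"ty":0,"tz":0,"wx":0,"wy":0,"wz":0},{"tx":0,"ty":0,"tz":0,"wx":0,"wy":0,"wz":0},{"tx":0,"ty":0,"tz":0,"wx":0,"wy":0,"wz":0},{"tx":0,"ty":0,"tz":0,"wx":0,"wy":0,"wz":0},{"tx":0,"ty":0,"tz":0,"wx":0,"wy":0,"wz":0},{"tx":0,"ty":0,"tz":0,"wx":0,"wy":0,"wz":0}]'

```text
time_s: 20.67
ee_pos: [526.8, 134.4, 222.0]
ee_rot: [179.9, 0.2, -175.8]
force: [3.0, 4.6, 2.8]
gripper_width: 11.2
gripper_force: 30.0
```

Emit:
move_arm --plan '[{"tx":0,"ty":0,"tz":0,"wx":0,"wy":0,"wz":0},{"tx":0,"ty":0,"tz":0,"wx":0,"wy":0,"wz":0},{"tx":0,"ty":0,"tz":0,"wx":0,"wy":0,"wz":0},{"tx":0,"ty":0,"tz":0,"wx":0,"wy":0,"wz":0},{"tx":0,"ty":0,"tz":0,"wx":0,"wy":0,"wz":0},{"tx":0,"ty":0,"tz":0,"wx":0,"wy":0,"wz":0},{"tx":0,"ty":0,"tz":0,"wx":0,"wy":0,"wz":0},{"tx":0,"ty":0,"tz":0,"wx":0,"wy":0,"wz":0},{"tx":0,"ty":0,"tz":0,"wx":0,"wy":0,"wz":0},{"tx":0,"ty":0,"tz":0,"wx":0,"wy":0,"wz":0},{"tx":0,"ty":0,"tz":0,"wx":0,"wy":0,"wz":0},{"tx":0,"ty":0,"tz":0,"wx":0,"wy":0,"wz":0}]'

```text
time_s: 21.67
ee_pos: [526.8, 134.4, 222.0]
ee_rot: [179.9, 0.2, -175.8]
force: [3.1, 3.0, 2.9]
gripper_width: 11.2
gripper_force: 30.0
```

```bash
python3 - <<'E'
from h import *
import pickle
f=grab_frame("scene");s,p,R=tool();print(s["time_s"],p,s["force"])
c=cv2.cvtColor(f["color"],cv2.COLOR_RGB2HSV).astype(int);pk=((c[...,0]<10)|(c[...,0]>170))&(c[...,1]>60)&(c[...,2]>90);pk[:140]=0;pk[270:]=0;pk[:,:305]=0;pk[:,450:]=0
k,l,st,ce=cv2.connectedComponentsWithStats(pk.astype(np.uint8));i=1+st[1:,4].argmax();print(st[i],ce[i])
E
```

```text
21.7167 [526.77988452 134.40011014 221.9934233 ] [2.92286155 4.68698366 2.90519889]
[ 319  178   43   50 1282] [340.8900156  203.48595944]
```

View pics/s6.png

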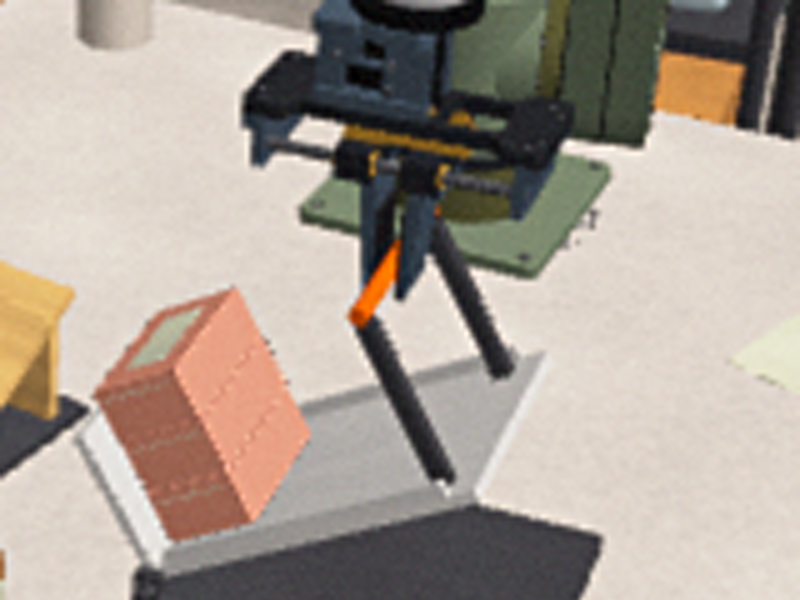

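The picture shows the column upright in a flush, aligned stack against the fence with the tray at about 30°. I'll lower it by reversing the arc, slowing at the end.

Emit:
move_arm --plan '[{"tx":0,"ty":0.16,"tz":0.14,"wx":0,"wy":0,"wz":0},{"tx":0,"ty":0.16,"tz":0.14,"wx":0,"wy":0,"wz":0},{"tx":0,"ty":0.372,"tz":0.211,"wx":0,"wy":0,"wz":0},{"tx":0,"ty":0.368,"tz":0.217,"wx":0,"wy":0,"wz":0},{"tx":0,"ty":0.364,"tz":0.224,"wx":0,"wy":0,"wz":0},{"tx":0,"ty":0.36,"tz":0.23,"wx":0,"wy":0,"wz":0},{"tx":0,"ty":0.356,"tz":0.236,"wx":0,"wy":0,"wz":0},{"tx":0,"ty":0.352,"tz":0.242,"wx":0,"wy":0,"wz":0},{"tx":0,"ty":0.348,"tz":0.248,"wx":0,"wy":0,"wz":0},{"tx":0,"ty":0.343,"tz":0.254,"wx":0,"wy":0,"wz":0}]'

```text
time_s: 22.55
ee_pos: [524.3, 166.3, 200.7]
ee_rot: [179.9, 0.2, -175.8]
force: [2.1, 5.2, 5.8]
gripper_width: 11.3
gripper_force: 30.0
```

Emit:
move_arm --plan '[{"tx":0,"ty":0.339,"tz":0.26,"wx":0,"wy":0,"wz":0},{"tx":0,"ty":0.334,"tz":0.266,"wx":0,"wy":0,"wz":0},{"tx":0,"ty":0.33,"tz":0.272,"wx":0,"wy":0,"wz":0},{"tx":0,"ty":0.325,"tz":0.278,"wx":0,"wy":0,"wz":0},{"tx":0,"ty":0.32,"tz":0.283,"wx":0,"wy":0,"wz":0},{"tx":0,"ty":0.315,"tz":0.289,"wx":0,"wy":0,"wz":0},{"tx":0,"ty":0.31,"tz":0.294,"wx":0,"wy":0,"wz":0},{"tx":0,"ty":0.305,"tz":0.3,"wx":0,"wy":0,"wz":0},{"tx":0,"ty":0.299,"tz":0.305,"wx":0,"wy":0,"wz":0},{"tx":0,"ty":0.294,"tz":0.31,"wx":0,"wy":0,"wz":0},{"tx":0,"ty":0.288,"tz":0.316,"wx":0,"wy":0,"wz":0},{"tx":0,"ty":0.284,"tz":0.32,"wx":0,"wy":0,"wz":0}]'

```text
time_s: 23.55
ee_pos: [521.4, 203.2, 164.6]
ee_rot: [180.0, 0.1, -175.8]
force: [1.9, 4.9, 2.7]
gripper_width: 11.3
gripper_force: 30.0
```

Emit:
move_arm --plan '[{"tx":0,"ty":0.277,"tz":0.325,"wx":0,"wy":0,"wz":0},{"tx":0,"ty":0.272,"tz":0.33,"wx":0,"wy":0,"wz":0},{"tx":0,"ty":0.266,"tz":0.334,"wx":0,"wy":0,"wz":0},{"tx":0,"ty":0.26,"tz":0.34,"wx":0,"wy":0,"wz":0},{"tx":0,"ty":0.254,"tz":0.344,"wx":0,"wy":0,"wz":0},{"tx":0,"ty":0.248,"tz":0.348,"wx":0,"wy":0,"wz":0},{"tx":0,"ty":0.121,"tz":0.176,"wx":0,"wy":0,"wz":0},{"tx":0,"ty":0.121,"tz":0.176,"wx":0,"wy":0,"wz":0},{"tx":0,"ty":0.118,"tz":0.178,"wx":0,"wy":0,"wz":0},{"tx":0,"ty":0.118,"tz":0.179,"wx":0,"wy":0,"wz":0},{"tx":0,"ty":0,"tz":0,"wx":0,"wy":0,"wz":0},{"tx":0,"ty":0,"tz":0,"wx":0,"wy":0,"wz":0}]'

```text
time_s: 24.55
ee_pos: [519.7, 223.4, 136.6]
ee_rot: [-180.0, 0.1, -175.8]
force: [1.6, 3.6, -1.3]
gripper_width: 11.0
gripper_force: 30.0
```

Emit:
move_arm --plan '[{"tx":0,"ty":0.077,"tz":0.12,"wx":0,"wy":0,"wz":0},{"tx":0,"ty":0.077,"tz":0.12,"wx":0,"wy":0,"wz":0},{"tx":0,"ty":0.076,"tz":0.12,"wx":0,"wy":0,"wz":0},{"tx":0,"ty":0.055,"tz":0.09,"wx":0,"wy":0,"wz":0},{"tx":0,"ty":0.055,"tz":0.09,"wx":0,"wy":0,"wz":0},{"tx":0,"ty":0.055,"tz":0.09,"wx":0,"wy":0,"wz":0},{"tx":0,"ty":0.055,"tz":0.09,"wx":0,"wy":0,"wz":0},{"tx":0,"ty":0,"tz":0,"wx":0,"wy":0,"wz":0},{"tx":0,"ty":0,"tz":0,"wx":0,"wy":0,"wz":0},{"tx":0,"ty":0,"tz":0,"wx":0,"wy":0,"wz":0}]'

```text
time_s: 25.38
ee_pos: [519.4, 227.3, 130.1]
ee_rot: [-180.0, 0.1, -175.8]
force: [2.3, -1.6, 2.6]
gripper_width: 11.1
gripper_force: 30.0
```

Back at the starting height with the load gone (+2.6 N upward), so the tray is on its rest. Opening the gripper and withdrawing upward.

Emit:
move_arm --plan '[{"tx":0,"ty":0,"tz":0,"wx":0,"wy":0,"wz":0},{"tx":0,"ty":0,"tz":0,"wx":0,"wy":0,"wz":0},{"tx":0,"ty":0,"tz":0,"wx":0,"wy":0,"wz":0},{"tx":0,"ty":0,"tz":0,"wx":0,"wy":0,"wz":0},{"tx":0,"ty":0,"tz":0,"wx":0,"wy":0,"wz":0},{"tx":0,"ty":0,"tz":0,"wx":0,"wy":0,"wz":0}]' --gripper 4.5

```text
time_s: 25.88
ee_pos: [519.1, 227.9, 129.7]
ee_rot: [180.0, 0.0, -175.8]
force: [0.4, 0.2, -0.8]
gripper_width: 44.7
gripper_force: 0.0
```

Emit:
move_arm --plan '[{"tx":0,"ty":0,"tz":-0.5,"wx":0,"wy":0,"wz":0},{"tx":0,"ty":0,"tz":-1.0,"wx":0,"wy":0,"wz":0},{"tx":0,"ty":0,"tz":-1.5,"wx":0,"wy":0,"wz":0},{"tx":0,"ty":0,"tz":-1.5,"wx":0,"wy":0,"wz":0},{"tx":0,"ty":0,"tz":-1.5,"wx":0,"wy":0,"wz":0},{"tx":0,"ty":0,"tz":-1.5,"wx":0,"wy":0,"wz":0},{"tx":0,"ty":0,"tz":-1.5,"wx":0,"wy":0,"wz":0},{"tx":0,"ty":0,"tz":-1.0,"wx":0,"wy":0,"wz":0},{"tx":0,"ty":0,"tz":0,"wx":0,"wy":0,"wz":0},{"tx":0,"ty":0,"tz":0,"wx":0,"wy":0,"wz":0},{"tx":0,"ty":0,"tz":0,"wx":0,"wy":0,"wz":0}]'

```text
time_s: 26.8
ee_pos: [518.8, 227.7, 229.2]
ee_rot: [-180.0, 0.0, -175.8]
force: [0.1, -0.4, -0.1]
gripper_width: 45.0
gripper_force: 0.0
```

```bash
python3 - <<'E'
from h import *
import pickle
f=grab_frame("scene");w=grab_frame("wrist");s,p,R=tool();print(s["time_s"],p,s["gripper_width"],s["force"])
def bar(f,x0,x1,y0,y1):
    c=cv2.cvtColor(f["color"],cv2.COLOR_RGB2HSV).astype(int);m=(c[...,0]>=5)&(c[...,0]<14)&(c[...,1]>180)&(c[...,2]>100);q=np.argwhere(m[y0:y1,x0:x1])[:,::-1]+[x0,y0];return len(q),q.mean(0)
f0=pickle.load(open("f0.pkl","rb"))["scene"];print("bar scene before/after",bar(f0,380,430,180,230),bar(f,380,430,180,230))
f5=pickle.load(open("f5.pkl","rb"))[0]
# column near the fence, wrist: top label
cl,k,a,pk=label(w,(150,40,318,215));print("label",cl,a,rect3(w,k,onz(w,*cl,144),np.array([0,0,1.]),np.array([1.,0,0])))
im=np.zeros((550,640,3),np.uint8);im[:250]=w["color"][:250];im[252:550,:380]=cv2.resize(f["color"][160:270,310:450],(380,298),interpolation=cv2.INTER_CUBIC)
im[252:450,382:]=cv2.resize(f["color"][150:260,210:353],(258,198));cv2.imwrite("pics/end.png",im[...,::-1])
E
```

```text
26.9 [518.73276621 227.61551858 228.83105271] 45.303507639762586 [ 0.73635434  0.25087543 -1.05446053]
bar scene before/after (86, array([405.47674419, 204.86046512])) (82, array([405.34146341, 205.20731707]))Traceback (most recent call last):
  File "<stdin>", line 9, in <module>
  File "h.py", line 33, in label
    best=max([k for k,q in zip(cs,hi[0]) if q[3]>=0],key=cv2.contourArea)
ValueError: max() iterable argument is empty
```

```bash
python3 - <<'E'
from h import *
f=grab_frame("scene");w=grab_frame("wrist")
im=np.zeros((550,640,3),np.uint8);im[:250]=w["color"][:250];im[252:550,:380]=cv2.resize(f["color"][160:270,310:450],(380,298),interpolation=cv2.INTER_CUBIC)
im[252:450,382:]=cv2.resize(f["color"][150:260,210:353],(258,198));cv2.imwrite("pics/end2.png",im[...,::-1])
E
```

```text
(no output)
```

View pics/end2.png

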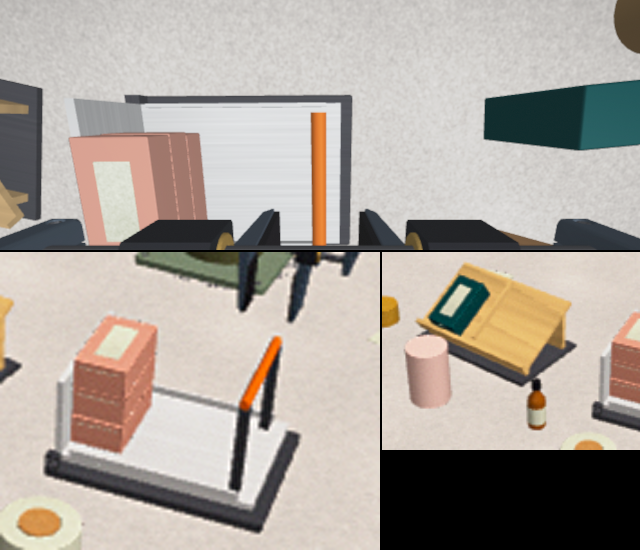

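The column is stacked, label up, and looks flush with the fence; the tray is level, and teal and the bystanders are in place. I'll make one numeric check that it's flush.

```bash
python3 - <<'E'
from h import *
w=grab_frame("wrist");yw=np.radians(4.1);ey=np.array([-np.sin(yw),np.cos(yw),0]);bar=np.array([519.5,227.3,0])
c=cv2.cvtColor(w["color"],cv2.COLOR_RGB2HSV).astype(int);pk=((c[...,0]<10)|(c[...,0]>170))&(c[...,1]>60)&(c[...,2]>195)
for r in(145,170,195,215):
    x=np.flatnonzero(pk[r,:180]);a=[(onz(w,u,r,144)-bar)@ey+202 for u in(x.min()-.5,x.max()+.5)];print(r,x.min(),x.max(),np.round(a,1))
E
```

```text
145 70 148 [-1.7 63. ]
170 75 151 [-1.4 62.8]
195 80 154 [-1.1 62.7]
215 84 157 [-0.8 63.1]
```

Carton_c spans −1 to 63 mm from the fence, against 0–64 mm if flush. That is within calibration, and it is square to the fence.

```bash
python3 -c "
from workcell import env
print(env.job_done())"
```

```text
the job is handed in; nothing more can be done
None
```

Job handed in at about 27 s: the blush carton is on the column label up, the tray was held near 31° by measurement for over two seconds, and it is lowered level and released with the column flush to the fence and the teal carton untouched.

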